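Set out a row of painted tiles on the painting board

ROBOT

A 6-joint arm with a two-finger parallel gripper is mounted at the origin on the work surface. World frame = base frame: x ahead of the robot, y to its left, z up, the work surface at z = 0. Lengths are in m, angles in rad, forces in N, time in s.
With the tool pointing down it reaches from about 0.3 to 0.875 m from the base axis. Payload 6.4 kg.
Tool frame: the origin (TCP) lies midway between the tips of the shut fingers; the grasp point (between the pads) lies 19 mm behind it; z points along the fingers, y is the line along which they close (so a half turn about z gives the same grasp; the last joint's range is limited). The gripper opens to 85 mm and grips with 20 to 120 N. Pads are 22 mm wide; open, the fingers measure 114 mm over their backs; the gripper's body (76 mm by 85 mm) begins 54 mm behind the grasp point. The pads swing forward as they close: fully open they stand 13 mm farther back than shut.
Start: joints at [1.117, 0.181, 1.607, -0, 1.354, -0.206], TCP at [0.141, 0.557, 0.231] pointing down, gripper open.
Joint ranges: [-2.99, 2.99], [-0.89, 2.07], [0.3, 2.58], [-1.14, 4.28], [0, 2.63], [-3.12, 3.12]. Speed limits (rad/s): [2.57, 2.57, 3.01, 3.14, 3.14, 3.14].

INTERFACE

Orientations are given as a unit quaternion [w, x, y, z].
In Python, from bench import get_obs, camera, hand_in gives the robot as it stands.
- The arm moves only by the tool carry_out, never from a script. Its argument "plan" is a list that holds one entry, the list of rows, each a list of 7 numbers: the shift along the world's x, y, z in m, then the turn, a rotation vector about the world's x, y, z in rad, then the opening, from 0 (shut) to 1 (fully open). In form: [[[x, y, z, rx, ry, rz, hand], ...]]. A call has exactly 5 rows; each row is the pose to reach, as a shift and turn from the pose commanded when the call began; what a row does not reach only later rows make up. A row lasts 1/12 s, in which the tool goes at most 41.7 mm and 7.16 degrees, less where a joint would pass 70% of its speed; a pose out of reach is approached as far as the arm can. A call with a gripper value outside its range is refused whole. The fingers move at their own pace and stop on an object; the grip force is fixed at half the most. Time passes only in rows, so rows that repeat a pose let the fingers close, or fill a call up. It gives the time, the measured TCP pose, the force, the opening and the grip force at its end, in the units of the state.
- get_obs(): the state, without advancing time (a new reading comes with each control period).
- camera(name): name is "side" or "top" or "wrist"; returns a dict with "pixels" (420x560x3 uint8, red, green, blue), "z_map" (420x560 float32, m along the optical axis (not along the pixel's ray), 0 where there is no reading), "camera_matrix" (3x3 intrinsics, pixels), "cam_to_world" (4x4, takes a point from camera to world coordinates). Camera axes: x right, y up, looking along -z (the intrinsics and any distortion apply to the point x, -y, -z); pixel columns grow to the right and rows downward; lengths in m; the calibration is good to about 2 mm. A picture is of the moment at which its call begins.
- hand_in(): hands the job in; it is judged then, once.
The state is a dict: "time_s": time; "q": joint angles; "dq": joint speeds; "joint_efforts": joint torques, N m; "eef_pos": TCP position; "eef_rot": TCP orientation; "wrist_force": force on the tool from outside, world axes, zero at the start; "torque": the same for the moment, N m; "opening": opening from 0.0 (shut) to 1.0 (fully open); "grasp_force": force on a finger pad.
Only numpy, scipy, OpenCV 4.12 (cv2) and the standard library are available. Lean on these libraries where they do the work, as an engineer would, in place of code of your own. Each camera call takes 0.05 s, during which the arm holds its last target. There are 200 camera calls.

TASK

Clear the plain blank tile off the painting board and lay it flat in its tray. On the board a row has been started with one loose painted tile: lay all the tiles of that same colour from the ware board beside it, each with its painted band to the back batten, and push the whole row home, tight in the corner against the back batten and the left batten with no gaps between tiles, and with the sliding end stop snug against the last tile. Leave the tiles of the other colour where they lie, and do not disturb the pots, brushes and other things on the table.

Things in the scene. Friction and masses are not known exactly. Their poses are not given: they have to be found in the camera images.
- board: plywood painting board, 15 mm thick, local x -90 to +80 mm, y -220 to +220 mm, fixed on the table, placed and turned afresh each start. Origin: on the table, mid-length; +x to the back batten (away from the robot), +y left, board top at z = 15 mm. Back batten: rigid strip along the far edge, stop face at x = +50 mm, 30 mm thick, 14 mm high above the board top.
- corner (a point): corner of the two stop faces at board top level: board x = +50, y = +165, z = 15 mm. The left batten is a rigid strip across the left end, stop face at board y = +165 mm, 20 mm thick, 14 mm high above the board top, from board x = -45 to +50 mm.
- stop (a joint): sliding end stop on the back batten, 0 (open, right end; starts 0 to 0.03) to 0.2 m, growing as it slides left (board +y); its stop face is at board y = -0.17 m + value. About 2.5 N of friction; stays where it is left.
- stop_face (a point): middle of the end stop's face, which looks left (board +y), at board x = 25 mm, 10 mm above the board top. The face belongs to an aluminium arm 12 mm thick in y, lying over board x = -2 to +50 mm, 2 to 18 mm above the board top; it can be pushed on its right-hand side.
- stop_knob (a point): middle of the end stop's black round knob (22 mm diameter, 22 mm high, from 21 to 43 mm above the board top), at board x = 65 mm, 23 mm to the right of the stop face, to pinch from above. It stands on the stop's flat saddle (46 x 46 mm, from 15 to 21 mm above the board top) that rides the back batten.
- ware_board: ware board, a light wooden plank 150 mm deep (x), 860 mm long (y), 15 mm thick, fixed between the robot and the painting board, holding the stock of tiles face up in a line, 90 mm apart, turned any way. Origin: centre of its underside; top at z = 15 mm
- blue1: painted blue ceramic tile, 50 x 50 mm square, 12 mm thick, 60 g, white glaze; a solid blue band 9 mm wide along one edge of its face, four blue dots round a yellow one on the rest. Origin: centre of its underside; +z out of the painted face, +x to the banded edge. Always there: either loose on the painting board near the corner (starting the row) or on the ware board.
- blue2: painted blue ceramic tile, 50 x 50 mm square, 12 mm thick, 60 g, white glaze; a solid blue band 9 mm wide along one edge of its face, four blue dots round a yellow one on the rest. Origin: centre of its underside; +z out of the painted face, +x to the banded edge. On the ware board; may be absent.
- blue3: painted blue ceramic tile, 50 x 50 mm square, 12 mm thick, 60 g, white glaze; a solid blue band 9 mm wide along one edge of its face, four blue dots round a yellow one on the rest. Origin: centre of its underside; +z out of the painted face, +x to the banded edge. On the ware board; may be absent.
- blue4: painted blue ceramic tile, 50 x 50 mm square, 12 mm thick, 60 g, white glaze; a solid blue band 9 mm wide along one edge of its face, four blue dots round a yellow one on the rest. Origin: centre of its underside; +z out of the painted face, +x to the banded edge. On the ware board; may be absent.
- blue5: painted blue ceramic tile, 50 x 50 mm square, 12 mm thick, 60 g, white glaze; a solid blue band 9 mm wide along one edge of its face, four blue dots round a yellow one on the rest. Origin: centre of its underside; +z out of the painted face, +x to the banded edge. On the ware board; may be absent.
- yellow1: painted yellow ceramic tile, 50 x 50 mm square, 12 mm thick, 60 g, white glaze; a solid yellow band 9 mm wide along one edge of its face, four yellow dots round a blue one on the rest. Origin: centre of its underside; +z out of the painted face, +x to the banded edge. Always there: either loose on the painting board near the corner (starting the row) or on the ware board.
- yellow2: painted yellow ceramic tile, 50 x 50 mm square, 12 mm thick, 60 g, white glaze; a solid yellow band 9 mm wide along one edge of its face, four yellow dots round a blue one on the rest. Origin: centre of its underside; +z out of the painted face, +x to the banded edge. On the ware board; may be absent.
- yellow3: painted yellow ceramic tile, 50 x 50 mm square, 12 mm thick, 60 g, white glaze; a solid yellow band 9 mm wide along one edge of its face, four yellow dots round a blue one on the rest. Origin: centre of its underside; +z out of the painted face, +x to the banded edge. On the ware board; may be absent.
- yellow4: painted yellow ceramic tile, 50 x 50 mm square, 12 mm thick, 60 g, white glaze; a solid yellow band 9 mm wide along one edge of its face, four yellow dots round a blue one on the rest. Origin: centre of its underside; +z out of the painted face, +x to the banded edge. On the ware board; may be absent.
- yellow5: painted yellow ceramic tile, 50 x 50 mm square, 12 mm thick, 60 g, white glaze; a solid yellow band 9 mm wide along one edge of its face, four yellow dots round a blue one on the rest. Origin: centre of its underside; +z out of the painted face, +x to the banded edge. On the ware board; may be absent.
- bowl_blue: cream bowl of blue paint, 110 mm across, 75 mm high, to the right of the painting board; origin under its centre; leave alone
- bowl_yellow: terracotta bowl of yellow paint, 84 mm across, 60 mm high, at the far left; origin under its centre; leave alone
- brush_jar: white jar 72 mm across and 90 mm high with four brushes standing in it to about 200 mm high, on the right; origin under its centre; leave alone
- brush: thin paint brush lying on the table beyond the painting board, 195 mm long along its local x; leave alone
- pencil: orange pencil lying on the table beyond the painting board, 175 mm long along its local x; leave alone
- bisque: blank tile, plain white and unpainted, 50 x 50 x 12 mm, 60 g, left lying loose on the painting board where the row must go; origin: centre of its underside
- tray: shallow open wooden tray for blank tiles, to the left of the painting board, fixed; 130 x 130 mm outside and 20 mm high, walls and floor 5 mm thick. Origin: centre of its underside; floor top at z = 5 mm
- cup: blue mug 72 mm across, 85 mm high, at the far left; origin under its centre; leave alone

How it is judged:
By the outcome, as a careful person would: the job done as asked, in the order asked, and still so for the second after the job is handed in, with the robot touching nothing.
Of blue2, blue3, blue4, blue5 only 3 to 4 are there at a start; the rules pass over those that are not, and their reading is None.
Of yellow2, yellow3, yellow4, yellow5 only 3 to 4 are there at a start; the rules pass over those that are not, and their reading is None.
At some moment in a run one of blue1, blue2, blue3, blue4, blue5, yellow1, yellow2, yellow3, yellow4, yellow5 may be knocked a few centimetres aside while the robot is not near it.
It also fails if it takes over 210 s, if anything falls off the work surface, if the arm or the gripper's body presses on something with over 40 N, if the wrist force passes 120 N, or if a joint passes its speed limit or range.

## Working session

There is one attempt and no reset: what is moved stays moved. The work goes in short steps, Python scripts to look and compute and a tool call to move; the robot and the scene stay as the last step left them, time stands still between calls to the robot, and variables do not carry over. Pictures are saved under pics/ and viewed, at most 14 in all, crops included, and the job is handed in when it is done.

Besides the shell and the picture viewer there is one more tool, called after "Request:" as a command line: name --argument value ..., lists and objects as JSON in quotes. carry_out: Moves the arm, as the interface text tells. Its arguments: {"type":"object","properties":{"plan":{"type":"array","items":{"type":"array","items":{"type":"array","items":{"type":"number"}}}}},"required":["plan"]}

```bash
ls; mkdir -p pics
cat > h.py <<'E'
import numpy as np, cv2, time
from bench import get_obs, camera, hand_in
def snap(name, fn=None):
    c=camera(name); 
    if fn: cv2.imwrite('pics/'+fn, cv2.cvtColor(c['pixels'],cv2.COLOR_RGB2BGR))
    return c
def ray(c,uv):
    uv=np.atleast_2d(np.asarray(uv,float)); K=c['camera_matrix']; T=c['cam_to_world']
    d=np.c_[(uv[:,0]-K[0,2])/K[0,0], -(uv[:,1]-K[1,2])/K[1,1], -np.ones(len(uv))]
    return T[:3,3], d@T[:3,:3].T
def onplane(c,uv,z):
    o,d=ray(c,uv); return o+d*((z-o[2])/d[:,2])[:,None]
def zpoint(c,uv):
    o,d=ray(c,uv); uv=np.atleast_2d(uv).astype(int)
    return o+d*c['z_map'][uv[:,1],uv[:,0]][:,None]
E
python3 - <<'E'
from h import *
for n in ['side','top','wrist']:
    c=snap(n,n+'0.png'); print(n,c['camera_matrix'].tolist(),c['cam_to_world'].round(3).tolist())
o=get_obs(); print({k:np.round(v,3).tolist() for k,v in o.items()})
E
```

```text
pics
side [[462.3988890999423, 0.0, 278.64208776938597], [0.0, 462.3988890999423, 205.02286757822202], [0.0, 0.0, 1.0]] [[-0.907, 0.286, -0.308, 0.162], [-0.421, -0.629, 0.654, 0.961], [-0.006, 0.723, 0.691, 1.111], [0.0, 0.0, 0.0, 1.0]]
top [[453.3747976322867, 0.0, 281.89671100037214], [0.0, 453.3747976322867, 202.47910014552403], [0.0, 0.0, 1.0]] [[0.023, 0.989, -0.148, 0.42], [-0.999, 0.028, 0.03, 0.008], [0.034, 0.148, 0.988, 1.269], [0.0, 0.0, 0.0, 1.0]]
wrist [[349.3208227222392, 0.0, 274.4501085733253], [0.0, 349.3208227222392, 216.4131744766273], [0.0, 0.0, 1.0]] [[0.245, -0.936, -0.251, 0.077], [0.97, 0.236, 0.066, 0.573], [-0.002, -0.26, 0.966, 0.374], [0.0, 0.0, 0.0, 1.0]]
{'time_s': 0.15, 'q': [1.117, 0.181, 1.608, 0.0, 1.354, -0.206], 'dq': [-0.001, -0.003, -0.003, -0.001, -0.0, -0.001], 'joint_efforts': [0.002, -44.526, -35.169, -0.0, 0.006, -0.0], 'eef_pos': [0.141, 0.557, 0.231], 'eef_rot': [-0.0, 0.124, 0.992, -0.001], 'wrist_force': [-0.05, -0.647, -1.112], 'torque': [0.026, -0.006, -0.005], 'grasp_force': 0.0, 'opening': 1.001}
```

View pics/top0.png

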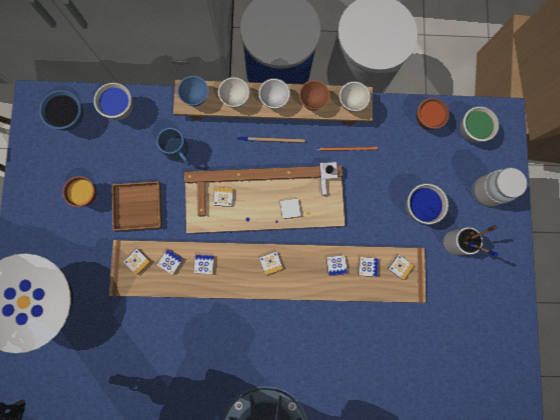

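View pics/side0.png

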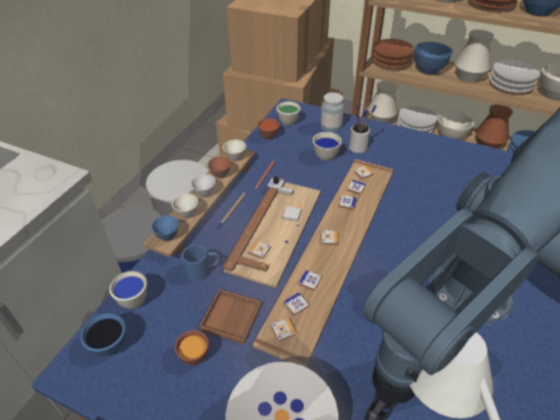

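The top view shows the painting board with a loose yellow tile at (223,197), the bisque at (290,208) and the end stop at (328,175). The yellow tiles on the ware board are at (136,261), (270,263) and (401,266), and the four blue ones at (169,262), (204,265), (337,265) and (368,267). The tray is at (136,206). The side view agrees: tiles at (283,328), (328,237), (364,172), the starting tile at (261,249) and the bisque at (291,213).

```bash
cat >> h.py <<'E'
def tri(c1,p1,c2,p2):
    o1,d1=ray(c1,p1); o2,d2=ray(c2,p2); d1=d1[0];d2=d2[0]
    A=np.c_[d1,-d2]; s=np.linalg.lstsq(A,o2-o1,rcond=None)[0]
    a=o1+s[0]*d1; b=o2+s[1]*d2
    return (a+b)/2, np.linalg.norm(a-b)
E
python3 - <<'E'
from h import *
t=camera('top'); s=camera('side')
P=dict(yA=((136,261),(283,328)),yB=((270.5,263),(328.5,237)),yC=((401,266),(364,172)),y0=((223,197),(260,249)),bis=((290,208),(291,213)),
 b1=((169,262),(297,303)),tray=((136,206),(231,315)))
for k,(a,b) in P.items():
    p,e=tri(t,a,s,b); print(k,p.round(3),round(e,4),'z_map',zpoint(t,a)[0].round(3),zpoint(s,b)[0].round(3))
for k,uv in dict(bl=(187,232),br=(344,226),bat_l=(186,172),bat_r=(320,168),trayTL=(113,184),trayBR=(160,229),knob=(329,171)).items(): print(k,onplane(t,uv,.015)[0].round(3), zpoint(t,uv)[0].round(3))
print(get_obs()['eef_rot'])
w=camera('wrist'); e=get_obs()
E
```

```text
yA [0.436 0.359 0.027] 0.0002 z_map [0.436 0.359 0.027] [0.436 0.358 0.025]
yB [ 0.441 -0.003  0.021] 0.0021 z_map [ 0.439 -0.003  0.027] [0.441 0.    0.024]
yC [ 0.438 -0.364  0.018] 0.0036 z_map [ 0.44  -0.36   0.029] [ 0.434 -0.351  0.029]
y0 [0.617 0.133 0.022] 0.001 z_map [0.617 0.133 0.026] [0.615 0.136 0.026]
bis [ 0.593 -0.053  0.021] 0.0014 z_map [ 0.592 -0.053  0.027] [ 0.591 -0.047  0.027]
b1 [0.435 0.271 0.025] 0.0022 z_map [0.436 0.271 0.024] [0.432 0.273 0.029]
tray [0.587 0.374 0.012] 0.0006 z_map [0.588 0.375 0.008] [0.589 0.371 0.006]
bl [0.519 0.229 0.015] [0.519 0.228 0.017]
br [ 0.547 -0.205  0.015] [ 0.548 -0.208  0.001]
bat_l [0.687 0.241 0.015] [0.684 0.238 0.029]
bat_r [ 0.71  -0.136  0.015] [ 0.706 -0.134  0.035]
trayTL [0.647 0.44  0.015] [0.646 0.438 0.021]
trayBR [0.525 0.303 0.015] [0.526 0.306 0.002]
knob [ 0.702 -0.162  0.015] [ 0.693 -0.157  0.056]
[-1.34149204e-04  1.23578001e-01  9.92334767e-01 -4.13031389e-04]
```

Request:
carry_out --plan '[[[0.093,-0.176,0.04,0,0,0.083,1],[0.093,-0.176,0.04,0,0,0.083,1],[0.093,-0.176,0.04,0,0,0.083,1],[0.093,-0.176,0.04,0,0,0.083,1],[0.093,-0.176,0.04,0,0,0.083,1]]]'

```text
time_s: 0.72
eef_pos: [0.2345, 0.3795, 0.2717]
eef_rot: [0.0, 0.082, 0.997, -0.0]
wrist_force: [0.8, 0.1, 0.4]
opening: 1.003
grasp_force: 0.0
```

Request:
carry_out --plan '[[[0.093,-0.176,0.04,0,0,0.083,1],[0.093,-0.176,0.04,0,0,0.083,1],[0.093,-0.176,0.04,0,0,0.083,1],[0.093,-0.176,0.04,0,0,0.083,1],[0.093,-0.176,0.04,0,0,0.083,1]]]'

```text
time_s: 1.13
eef_pos: [0.3276, 0.2034, 0.3121]
eef_rot: [0.001, 0.041, 0.999, 0.0]
wrist_force: [1.2, -0.0, 0.4]
opening: 0.998
grasp_force: 0.0
```

Request:
carry_out --plan '[[[0.093,-0.176,0.04,0,0,0.083,1],[0.093,-0.176,0.04,0,0,0.083,1],[0.093,-0.176,0.04,0,0,0.083,1],[0.093,-0.176,0.04,0,0,0.083,1],[0.093,-0.176,0.04,0,0,0.083,1]]]'

```text
time_s: 1.55
eef_pos: [0.4206, 0.027, 0.3521]
eef_rot: [0.001, -0.0, 1.0, -0.0]
wrist_force: [0.8, 0.4, 0.4]
opening: 0.998
grasp_force: 0.0
```

Run:
```python
from h import *
w=snap('wrist','w1.png'); o=get_obs(); print(o['time_s'],o['eef_pos'].round(4) if hasattr(o['eef_pos'],'round') else o['eef_pos'],o['eef_rot'],o['wrist_force'])
print(w['cam_to_world'].round(3).tolist())
```

```text
1.6 [0.4236 0.022  0.3531] [ 0.00184335  0.00197708  0.99999387 -0.00222476] [ 1.02410856 -5.8840001   1.33497402]
[[-0.001, -0.965, -0.261, 0.354], [1.0, -0.001, 0.001, 0.027], [-0.001, -0.261, 0.965, 0.496], [0.0, 0.0, 0.0, 1.0]]
```

View pics/w1.png

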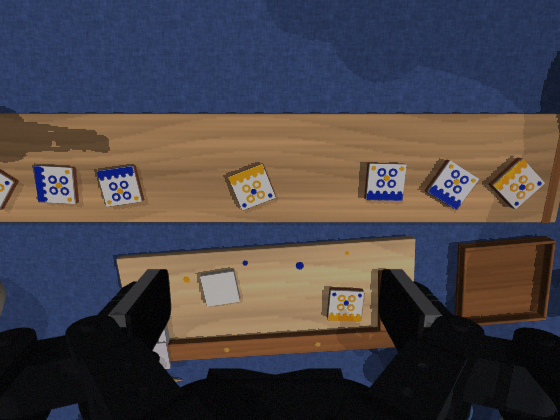

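The wrist view (right = +y, down = +x) shows the yellow tiles on the ware board at (518,183), (251,186) and the edge (0,187). The starting tile is at (346,304), band to the batten, the bisque is at (219,288) and the tray at (505,281).

```bash
cat >> h.py <<'E'
def tile(c,guess,z=.027,r=.042,dbg=False):
    """tile near world xy guess: returns centre xy, yaw(of edge, mod 90 -> or band dir), size"""
    px=c['pixels']; hsv=cv2.cvtColor(px,cv2.COLOR_RGB2HSV).astype(int)
    H,S,V=hsv[...,0],hsv[...,1],hsv[...,2]
    v,u=np.mgrid[:420,:560]; uv=np.c_[u.ravel(),v.ravel()]
    X=onplane(c,uv,z); near=(np.hypot(X[:,0]-guess[0],X[:,1]-guess[1])<r).reshape(420,560)
    white=(S<55)&(V>100); yel=(S>175)&(H>8)&(H<32)&(V>120); blu=(H>100)&(H<130)&(S>100)&(V>60)
    m=((white|yel|blu)&near).astype(np.uint8)
    m=cv2.morphologyEx(m,cv2.MORPH_CLOSE,np.ones((5,5),np.uint8)); m=cv2.morphologyEx(m,cv2.MORPH_OPEN,np.ones((5,5),np.uint8))
    n,l,st,ce=cv2.connectedComponentsWithStats(m)
    if n<2: return None
    k=1+np.argmax(st[1:,4]); cs,_=cv2.findContours((l==k).astype(np.uint8),cv2.RETR_EXTERNAL,cv2.CHAIN_APPROX_NONE)
    P=onplane(c,max(cs,key=len)[:,0,:]+0.0,z)[:,:2]
    (cx,cy),(a,b),ang=cv2.minAreaRect((P*1000).astype(np.float32))
    cen=np.array([cx,cy])/1000
    W=onplane(c,uv,z)[:,:2]-cen
    res=dict(c=cen.round(4),size=(round(a,1),round(b,1)))
    ang=np.radians(ang); best=None
    for name,mm in(('y',yel),('b',blu)):
        for i in range(4):
            t=ang+i*np.pi/2; e=np.array([np.cos(t),np.sin(t)]); f=np.array([-e[1],e[0]])
            s=(W@e>.017)&(W@e<.024)&(abs(W@f)<.021)
            fr=mm.ravel()[s].mean() if s.any() else 0
            if best is None or fr>best[0]: best=(fr,name,t)
    t=best[2]; res.update(fr=round(best[0],2),col=best[1],yaw=round(np.degrees((t+np.pi)%(2*np.pi)-np.pi),1))
    return res
E
python3 - <<'E'
from h import *
w=camera('wrist'); t=camera('top')
for k,g in dict(yA=(.436,.359),yB=(.44,-.003),yC=(.44,-.362),y0=(.617,.133),bis=(.592,-.053),b1=(.435,.271)).items():
    print(k,'W',tile(w,g),'T',tile(t,g))
# board edge near line, batten face line, left batten face from wrist pixels
for n,uv,z in (('front',[(118,256),(414,238)],.015),('batface',[(330,331),(170,341)],.029),('leftface',[(380,332),(380,300)],.015),('trayin',[(461,248),(545,241),(549,316),(466,322)],.02)):
    p=onplane(w,uv,z); print(n,p.round(4).tolist())
E
```

```text
yA W {'c': array([0.4348, 0.3569]), 'size': (49.5, 49.5), 'fr': np.float64(0.96), 'col': 'y', 'yaw': np.float64(-132.6)} T {'c': array([0.4394, 0.3636]), 'size': (38.6, 49.8), 'fr': np.float64(0.02), 'col': 'b', 'yaw': np.float64(137.7)}
yB W {'c': array([ 0.4401, -0.0049]), 'size': (48.7, 49.6), 'fr': np.float64(1.0), 'col': 'y', 'yaw': np.float64(-158.6)} T None
yC W {'c': array([ 0.4465, -0.3451]), 'size': (22.8, 54.5), 'fr': np.float64(0.1), 'col': 'b', 'yaw': np.float64(-12.0)} T {'c': array([ 0.4419, -0.3557]), 'size': (39.0, 51.1), 'fr': np.float64(0.02), 'col': 'b', 'yaw': np.float64(145.6)}
y0 W {'c': array([0.6192, 0.1321]), 'size': (49.4, 50.0), 'fr': np.float64(1.0), 'col': 'y', 'yaw': np.float64(-2.7)} T {'c': array([0.613 , 0.1342]), 'size': (36.4, 52.3), 'fr': np.float64(0.0), 'col': 'y', 'yaw': np.float64(1.6)}
bis W {'c': array([ 0.5911, -0.054 ]), 'size': (50.3, 51.6), 'fr': np.float64(0.0), 'col': 'y', 'yaw': np.float64(9.6)} T {'c': array([ 0.591 , -0.0534]), 'size': (52.1, 52.5), 'fr': np.float64(0.0), 'col': 'y', 'yaw': np.float64(9.7)}
b1 W {'c': array([0.4368, 0.2682]), 'size': (49.7, 49.4), 'fr': np.float64(1.0), 'col': 'b', 'yaw': np.float64(-30.1)} T {'c': array([0.4363, 0.2693]), 'size': (52.7, 50.5), 'fr': np.float64(1.0), 'col': 'b', 'yaw': np.float64(-30.7)}
front [[0.5487, -0.2122, 0.015], [0.5214, 0.2217, 0.015]]
batface [[0.6658, 0.1034, 0.029], [0.6833, -0.1422, 0.029]]
leftface [[0.6768, 0.1843, 0.015], [0.6211, 0.18, 0.015]]
trayin [[0.5351, 0.289, 0.02], [0.5246, 0.4078, 0.02], [0.6457, 0.4381, 0.02], [0.656, 0.3132, 0.02]]
```

Request:
carry_out --plan '[[[0.086,-0.042,-0.1,0,0,0.168,1],[0.086,-0.042,-0.1,0,0,0.168,1],[0.086,-0.042,-0.1,0,0,0.168,1],[0.086,-0.042,-0.1,0,0,0.168,1],[0.086,-0.042,-0.1,0,0,0.168,1]]]'

```text
time_s: 2.12
eef_pos: [0.5048, -0.0116, 0.2471]
eef_rot: [-0.003, -0.085, 0.996, 0.001]
wrist_force: [-0.2, -0.2, -0.7]
opening: 1.0
grasp_force: 0.0
```

Request:
carry_out --plan '[[[0.085,-0.041,-0.13,0,0,0,1],[0.085,-0.041,-0.13,0,0,0,1],[0.085,-0.041,-0.13,0,0,0,1],[0.085,-0.041,-0.13,0,0,0,1],[0.085,-0.041,-0.13,0,0,0,1]]]'

```text
time_s: 2.53
eef_pos: [0.5889, -0.0525, 0.1143]
eef_rot: [-0.005, -0.085, 0.996, 0.002]
wrist_force: [-1.5, 0.1, -1.2]
opening: 1.001
grasp_force: 0.0
```

```bash
cat >> h.py <<'E'
def state():
    o=get_obs(); q=o['eef_rot']; 
    from scipy.spatial.transform import Rotation as R
    M=R.from_quat([q[1],q[2],q[3],q[0]]).as_matrix()
    y=np.degrees(np.arctan2(M[1,1],M[0,1]))-90
    print('t',round(o['time_s'],2),'tcp',np.round(o['eef_pos'],4),'yaw',round((y+180)%360-180,1),'q',np.round(o['q'],2),'F',np.round(o['wrist_force'],1),'op',round(float(o['opening']),3),'g',np.round(o['grasp_force'],1))
    return o
E
python3 - <<'E'
from h import *
w=snap('wrist','w2.png'); state()
for k,g in dict(bis=(.592,-.053),yB=(.44,-.003)).items(): print(k,tile(w,g))
E
```

```text
t 2.58 tcp [ 0.5889 -0.052   0.1176] yaw 9.7 q [-0.29  0.34  1.65  0.    1.16 -2.03] F [-0.4  1.   0.5] op 0.999 g 0.0
bis {'c': array([ 0.5918, -0.0543]), 'size': (48.9, 49.8), 'fr': np.float64(0.0), 'col': 'y', 'yaw': np.float64(9.6)}
yB {'c': array([ 0.45  , -0.0005]), 'size': (27.6, 49.5), 'fr': np.float64(0.14), 'col': 'b', 'yaw': np.float64(111.0)}
```

View pics/w2.png

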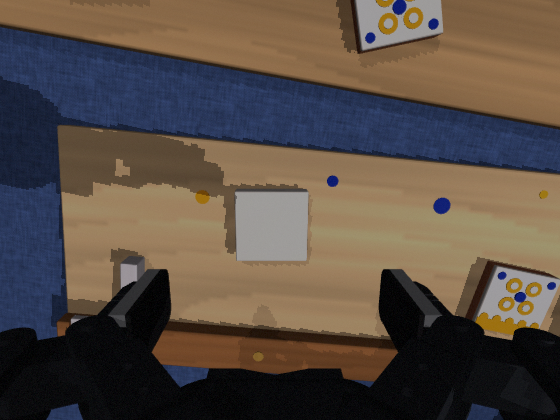

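Close up the bisque is centred at (271,225), midway between the fingers (165 and 385). Descending on it.

Request:
carry_out --plan '[[[0.001,0,-0.04,0,0,0,1],[0.001,0,-0.08,0,0,0,1],[0.001,0,-0.101,0,0,0,1],[0.001,0,-0.101,0,0,0,1],[0.001,0,-0.101,0,0,0,1]]]'

```text
time_s: 3.0
eef_pos: [0.5922, -0.0525, 0.0224]
eef_rot: [0.0, -0.085, 0.996, -0.0]
wrist_force: [1.0, -0.4, 0.6]
opening: 0.997
grasp_force: 0.0
```

Run:
```python
from h import *
state(); w=snap('wrist','w3.png'); print(tile(w,(.592,-.053)))
d=zpoint(w,[(165,275),(385,275)]); print(d)
```

```text
t 3.0 tcp [ 0.5922 -0.0525  0.0224] yaw 9.8 q [-0.29  0.49  1.68  0.    0.97 -2.03] F [ 1.  -0.4  0.6] op 0.997 g 0.0
{'c': array([ 0.5921, -0.0543]), 'size': (49.5, 49.9), 'fr': np.float64(0.0), 'col': 'y', 'yaw': np.float64(9.7)}
[[ 0.52681298 -0.06402446  0.1660819 ]
 [ 0.57574943 -0.01239667  0.04172387]]
```

Request:
carry_out --plan '[[[0,-0.001,-0.003,0,0,0,1],[0,-0.001,-0.003,0,0,0,0.4],[0,-0.001,-0.003,0,0,0,0.4],[0,-0.001,-0.003,0,0,0,0.4],[0,-0.001,-0.003,0,0,0,0.4]]]'

```text
time_s: 3.47
eef_pos: [0.593, -0.0548, 0.019]
eef_rot: [0.001, -0.084, 0.996, -0.0]
wrist_force: [-1.4, 0.7, 7.7]
opening: 0.559
grasp_force: 61.3
```

Request:
carry_out --plan '[[[0,0,0,0,0,0,0.4],[0,0,0,0,0,0,0.4],[0,0,0,0,0,0,0.4],[0,0,0,0,0,0,0.4],[0,0,0,0,0,0,0.4]]]'

```text
time_s: 3.88
eef_pos: [0.593, -0.0548, 0.019]
eef_rot: [0.001, -0.084, 0.996, -0.0]
wrist_force: [-0.8, 0.1, 8.1]
opening: 0.563
grasp_force: 61.3
```

Request:
carry_out --plan '[[[0,0,0.02,0,0,0,0.4],[0,0,0.05,0,0,0,0.4],[0,0,0.08,0,0,0,0.4],[0,0,0.08,0,0,0,0.4],[0,0,0.08,0,0,0,0.4]]]'

```text
time_s: 4.3
eef_pos: [0.5938, -0.0551, 0.0999]
eef_rot: [0.002, -0.084, 0.996, -0.001]
wrist_force: [-0.4, -0.5, -0.5]
opening: 0.561
grasp_force: 62.4
```

Run:
```python
from h import *
state(); w=snap('wrist','w4.png'); t=camera('top')
# tile depth in the grip
T=[]
for dv in (0,-15,15):
    print(zpoint(w,[(275,330+dv)]).round(3))
```

```text
t 4.3 tcp [ 0.5938 -0.0551  0.0999] yaw 9.7 q [-0.29  0.37  1.66  0.    1.11 -2.03] F [-0.4 -0.5 -0.5] op 0.561 g 62.4
[[ 0.615 -0.052  0.109]]
[[ 0.608 -0.053  0.109]]
[[ 0.679 -0.041  0.029]]
```

View pics/w4.png

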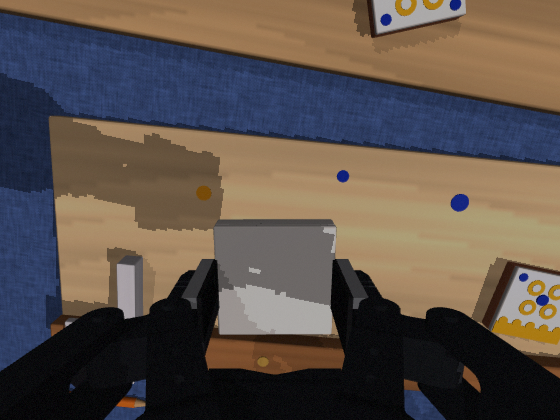

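The bisque is held level between the pads at (275,280). Next I carry it to the tray.

Request:
carry_out --plan '[[[0,0.142,0.01,0,0,-0.04,0.4],[0,0.142,0.01,0,0,-0.04,0.4],[0,0.142,0.01,0,0,-0.04,0.4],[0,0.142,0.01,0,0,-0.04,0.4],[0,0.142,0.01,0,0,-0.04,0.4]]]'

```text
time_s: 4.82
eef_pos: [0.5903, 0.0917, 0.1056]
eef_rot: [-0.001, -0.067, 0.998, 0.001]
wrist_force: [0.1, -0.9, -0.2]
opening: 0.554
grasp_force: 62.4
```

Request:
carry_out --plan '[[[-0.002,0.142,0,0,0,-0.04,0.4],[-0.002,0.142,0,0,0,-0.04,0.4],[-0.002,0.142,0,0,0,-0.04,0.4],[-0.002,0.142,0,0,0,-0.04,0.4],[-0.002,0.142,0,0,0,-0.04,0.4]]]'

```text
time_s: 5.23
eef_pos: [0.5885, 0.2326, 0.1055]
eef_rot: [-0.001, -0.047, 0.999, 0.0]
wrist_force: [0.4, -1.5, -0.5]
opening: 0.56
grasp_force: 62.4
```

Request:
carry_out --plan '[[[-0.002,0.142,0,0,0,0,0.4],[-0.002,0.142,0,0,0,0,0.4],[-0.002,0.142,0,0,0,0,0.4],[-0.002,0.142,0,0,0,0,0.4],[-0.002,0.142,0,0,0,0,0.4]]]'

```text
time_s: 5.65
eef_pos: [0.587, 0.3737, 0.1056]
eef_rot: [-0.001, -0.046, 0.999, -0.0]
wrist_force: [-0.4, -0.1, -0.6]
opening: 0.558
grasp_force: 62.4
```

Run:
```python
from h import *
state(); w=snap('wrist','w5.png'); t=snap('top','t5.png')
```

```text
t 5.65 tcp [0.587  0.3737 0.1056] yaw 5.3 q [ 0.4   0.56  1.36  0.    1.22 -1.27] F [-0.4 -0.1 -0.6] op 0.558 g 62.4
```

View pics/w5.png

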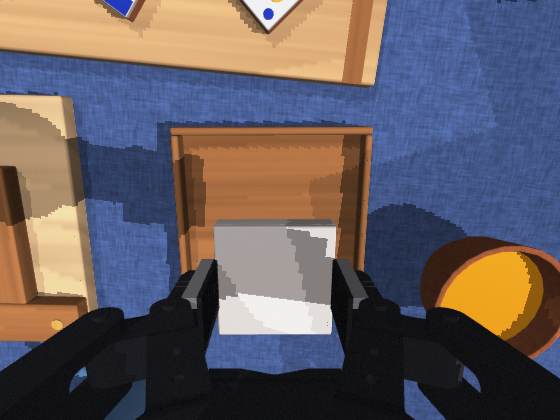

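The tile hangs centred over the tray (columns 172–372). I lower it and release it.

Request:
carry_out --plan '[[[0,0,-0.035,0,0,0,0.4],[0,0,-0.07,0,0,0,0.4],[0,0,-0.09,0,0,0,0.4],[0,0,-0.097,0,0,0,0.4],[0,0,-0.097,0,0,0,0.4]]]'

```text
time_s: 6.17
eef_pos: [0.5871, 0.3682, 0.0086]
eef_rot: [-0.002, -0.043, 0.999, -0.001]
wrist_force: [0.7, 0.3, -0.1]
opening: 0.56
grasp_force: 71.0
```

Request:
carry_out --plan '[[[0,0,0,0,0,0,0.75],[0,0,0,0,0,0,0.75],[0,0,0.005,0,0,0,0.75],[0,0,0.03,0,0,0,0.75],[0,0,0.06,0,0,0,0.75]]]'

```text
time_s: 6.58
eef_pos: [0.5863, 0.3701, 0.0687]
eef_rot: [-0.002, -0.044, 0.999, -0.001]
wrist_force: [1.0, -0.0, -0.1]
opening: 0.752
grasp_force: 0.0
```

Request:
carry_out --plan '[[[-0.03,0,0.03,0,0,0,1],[-0.06,0,0.07,0,0,0,1],[-0.09,0,0.11,0,0,0,1],[-0.1,0,0.13,0,0,0,1],[-0.1,0,0.13,0,0,0,1]]]'

```text
time_s: 7.0
eef_pos: [0.4884, 0.3737, 0.2097]
eef_rot: [0.005, -0.046, 0.999, 0.003]
wrist_force: [1.6, 1.1, 1.5]
opening: 0.998
grasp_force: 0.0
```

Run:
```python
from h import *
state(); w=snap('wrist','w6.png')
print('bis',tile(w,(.588,.372),z=.017)); print('bisheight',zpoint(w,[np.array((275,225))]))
for k,g in dict(yA=(.436,.357),b1=(.437,.268),y0=(.619,.132)).items(): print(k,tile(w,g))
```

```text
t 7.0 tcp [0.4884 0.3737 0.2097] yaw 5.2 q [ 0.46  0.28  1.53  0.    1.32 -1.2 ] F [1.6 1.1 1.5] op 0.998 g 0.0
bis {'c': array([0.5875, 0.3682]), 'size': (49.7, 49.8), 'fr': np.float64(0.0), 'col': 'y', 'yaw': np.float64(5.1)}
bisheight [[0.52250476 0.37770174 0.02080784]]
yA {'c': array([0.4353, 0.3569]), 'size': (49.3, 49.8), 'fr': np.float64(1.0), 'col': 'y', 'yaw': np.float64(-132.5)}
b1 {'c': array([0.437 , 0.2681]), 'size': (50.2, 50.4), 'fr': np.float64(1.0), 'col': 'b', 'yaw': np.float64(-30.3)}
y0 {'c': array([0.6192, 0.1321]), 'size': (51.4, 51.1), 'fr': np.float64(1.0), 'col': 'y', 'yaw': np.float64(-2.7)}
```

View pics/w6.png

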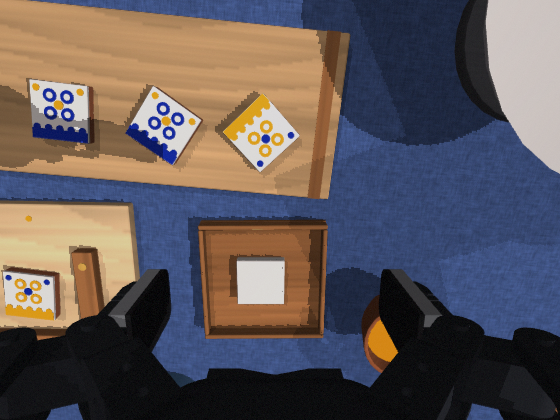

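The bisque lies flat in the tray, centred at (260,282). The yellow tile at (262,133) has not moved. Next is the starting tile: align it against the batten.

Request:
carry_out --plan '[[[0.065,-0.12,-0.04,0,0,-0.07,1],[0.065,-0.12,-0.04,0,0,-0.07,1],[0.065,-0.12,-0.04,0,0,-0.07,1],[0.065,-0.12,-0.04,0,0,-0.07,1],[0.065,-0.12,-0.04,0,0,-0.07,1]]]'

```text
time_s: 7.47
eef_pos: [0.5541, 0.247, 0.1581]
eef_rot: [-0.001, -0.007, 1.0, -0.001]
wrist_force: [-1.1, 0.3, 0.3]
opening: 1.002
grasp_force: 0.0
```

Request:
carry_out --plan '[[[0.066,-0.119,-0.02,0,0,-0.065,1],[0.066,-0.119,-0.02,0,0,-0.065,1],[0.066,-0.119,-0.02,0,0,-0.065,1],[0.066,-0.119,-0.02,0,0,-0.065,1],[0.066,-0.119,-0.02,0,0,-0.065,1]]]'

```text
time_s: 7.88
eef_pos: [0.6201, 0.1295, 0.1395]
eef_rot: [-0.0, 0.025, 1.0, -0.0]
wrist_force: [-1.0, 0.2, 0.2]
opening: 0.999
grasp_force: 0.0
```

Run:
```python
from h import *
state(); w=snap('wrist','w7.png'); print(w['cam_to_world'][:3,3])
for k,g in dict(y0=(.619,.132)).items(): print(k,tile(w,g))
```

```text
t 7.88 tcp [0.6201 0.1295 0.1395] yaw -2.9 q [ 0.02  0.4   1.53 -0.    1.22 -1.5 ] F [-1.   0.2  0.2] op 0.999 g 0.0
[0.55408454 0.13246175 0.28330557]
y0 {'c': array([0.6189, 0.1321]), 'size': (49.7, 49.1), 'fr': np.float64(1.0), 'col': 'y', 'yaw': np.float64(-2.8)}
```

View pics/w7.png

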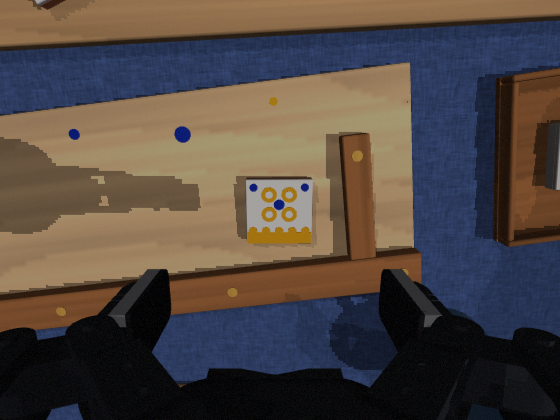

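Run:
```python
from h import *
w=camera('wrist'); px=w['pixels']
def P(uv,z): return onplane(w,uv,z)[:,:2].round(4)
f=P([(0.,117),(409,63)],.015); print('front',f, 'th',np.degrees(np.arctan2(-(f[1]-f[0])[0],(f[1]-f[0])[1])))
# column profiles across batten, row profile across left batten
for u in (20,100,200,330): print(u,px[250:320:1,u].sum(1).tolist())
for v in (160,200,240): print(v,px[v,322:385].sum(1).tolist())
```

```text
front [[ 0.5393 -0.0685]
 [ 0.5168  0.2318]] th 4.284884426839099
20 [362, 362, 368, 365, 360, 360, 358, 356, 357, 350, 351, 351, 348, 345, 342, 351, 360, 377, 386, 390, 392, 400, 398, 397, 398, 397, 402, 396, 401, 403, 403, 402, 407, 400, 398, 397, 397, 403, 396, 393, 386, 243, 236, 79, 84, 77, 88, 90, 98, 182, 206, 226, 237, 246, 244, 241, 243, 229, 234, 228, 229, 227, 239, 236, 237, 238, 238, 241, 236, 237]
100 [387, 395, 395, 388, 385, 383, 382, 383, 386, 383, 389, 382, 392, 394, 396, 397, 398, 402, 401, 401, 401, 401, 405, 403, 400, 397, 402, 404, 401, 387, 247, 242, 235, 232, 81, 93, 89, 89, 102, 117, 218, 234, 245, 247, 251, 250, 248, 248, 237, 232, 227, 223, 231, 235, 235, 238, 237, 228, 228, 227, 218, 120, 20, 12, 10, 27, 38, 18, 37, 31]
200 [390, 390, 399, 402, 406, 405, 404, 405, 409, 403, 402, 407, 410, 404, 407, 402, 405, 407, 399, 251, 244, 238, 153, 97, 84, 83, 92, 107, 152, 226, 242, 251, 249, 249, 253, 252, 250, 245, 236, 233, 228, 233, 231, 232, 236, 235, 230, 227, 225, 242, 250, 240, 248, 247, 242, 243, 232, 238, 232, 232, 222, 219, 163, 164, 167, 188, 202, 199, 18
[... 610 characters left out ...]
414, 418, 412, 415, 417, 415, 412, 415, 418, 417, 415, 414, 414]
200 [386, 387, 391, 390, 381, 236, 235, 240, 234, 238, 232, 241, 232, 240, 234, 240, 242, 230, 153, 67, 69, 124, 186, 247, 241, 243, 241, 236, 245, 245, 243, 240, 238, 242, 239, 240, 236, 226, 219, 214, 212, 218, 221, 232, 238, 247, 255, 279, 344, 345, 347, 397, 398, 398, 399, 399, 397, 396, 393, 392, 394, 391, 396]
240 [397, 400, 398, 401, 396, 400, 399, 402, 394, 247, 252, 241, 249, 248, 245, 247, 248, 248, 249, 247, 242, 151, 67, 73, 137, 196, 241, 236, 239, 232, 240, 246, 244, 236, 244, 236, 243, 244, 231, 230, 231, 223, 222, 218, 227, 242, 239, 247, 254, 252, 365, 359, 357, 406, 405, 406, 408, 407, 412, 405, 404, 410, 409]
```

```bash
cat >> h.py <<'E'
import os
TH=np.radians(4.2); O=np.array([.6245,.0108])
def EX(): return np.array([np.cos(TH),np.sin(TH)]), np.array([-np.sin(TH),np.cos(TH)])
def b2w(x,y): ex,ey=EX(); return O+x/1000*ex+y/1000*ey
def w2b(p): ex,ey=EX(); d=np.asarray(p)-O; return np.array([d@ex,d@ey])*1000
E
python3 - <<'E'
from h import *
w=camera('wrist')
def L(pts,z):
    p=onplane(w,np.array(pts,float),z)[:,:2]; return p
for n,pts,z in (('back bot',[(20,292.5),(100,283.7),(200,272.3),(330,258)],.015),('back top',[(20,299),(100,289.5),(200,278.3),(330,263.8)],.029),
   ('left bot',[(337,160),(340.3,200),(343.3,240)],.015),('left top',[(341,160),(343.6,200),(346.2,240)],.029)):
    p=L(pts,z); d=p[-1]-p[0]; 
    print(n,p.round(4).tolist(),'th',np.degrees(np.arctan2(-d[0],d[1])).round(2) if 'back' in n else np.degrees(np.arctan2(d[1],d[0])).round(2), 'board', [w2b(q).round(1).tolist() for q in p])
f=L([(0.,117),(409,63)],.015); print([w2b(q).round(1) for q in f])
E
```

```text
back bot [[0.6813, -0.0862], [0.6763, -0.0171], [0.6699, 0.0679], [0.6622, 0.1761]] th 4.16 board [[49.5, -100.9], [49.7, -31.6], [49.5, 53.6], [49.7, 162.1]]
back top [[0.6803, -0.076], [0.6749, -0.01], [0.6689, 0.0709], [0.6614, 0.1739]] th 4.33 board [[49.3, -90.6], [48.8, -24.5], [48.7, 56.7], [48.7, 160.0]]
left bot [[0.5823, 0.1819], [0.6137, 0.1844], [0.6471, 0.1869]] th 4.5 board [[-29.5, 173.7], [2.0, 174.0], [35.4, 174.0]]
left top [[0.5809, 0.1823], [0.6107, 0.1843], [0.6423, 0.1865]] th 3.89 board [[-30.9, 174.3], [-1.1, 174.1], [30.6, 173.9]]
[array([-90.9, -71.7]), array([-91.9, 229.7])]
```

Board frame found: turned 4.2°, origin (0.623, 0.020), with the batten bottom and top edges agreeing at 15 and 29 mm. Starting tile is at board (4,112). I grip it, square it and set it near the batten.

Request:
carry_out --plan '[[[0,0,-0.04,0,0,0,1],[0,0,-0.08,0,0,0,1],[0,0,-0.115,0,0,0,1],[0,0,-0.131,0,0,0,1],[0,0,-0.131,0,0,0,1]]]'

```text
time_s: 8.45
eef_pos: [0.6178, 0.135, 0.0137]
eef_rot: [-0.002, 0.021, 1.0, 0.0]
wrist_force: [-20.3, -4.3, 38.6]
opening: 0.999
grasp_force: 19.9
```

Request:
carry_out --plan '[[[0,0,0,0,0,0,0.4],[0,0,0,0,0,0,0.4],[0,0,0,0,0,0,0.4],[0,0,0,0,0,0,0.4],[0,0,0,0,0,0,0.4]]]'

```text
time_s: 8.87
eef_pos: [0.6205, 0.1345, 0.0124]
eef_rot: [0.002, 0.022, 1.0, 0.0]
wrist_force: [-2.9, 0.7, 16.2]
opening: 0.571
grasp_force: 71.2
```

Request:
carry_out --plan '[[[0,0,0.004,0,0,0,0.4],[0.01,0.004,0.004,0,0,0.122,0.4],[0.019,0.007,0.004,0,0,0.122,0.4],[0.019,0.007,0.001,0,0,0.122,0.4],[0.019,0.007,0.001,0,0,0.122,0.4]]]'

```text
time_s: 9.28
eef_pos: [0.6386, 0.1413, 0.0124]
eef_rot: [0.001, -0.039, 0.999, 0.0]
wrist_force: [-4.1, 2.6, 14.7]
opening: 0.566
grasp_force: 70.6
```

Request:
carry_out --plan '[[[0,0,0,0,0,0,0.66],[0,0,0,0,0,0,0.66],[0,0,0,0,0,0,0.66],[0,0,0.03,0,0,0,0.66],[0,0,0.06,0,0,0,0.66]]]'

```text
time_s: 9.7
eef_pos: [0.6349, 0.14, 0.0677]
eef_rot: [-0.003, -0.038, 0.999, -0.0]
wrist_force: [0.3, -0.7, 0.2]
opening: 0.663
grasp_force: 0.0
```

```bash
sed -i 's/^TH=.*/TH=np.radians(4.2); O=np.array([.6231,.0199])/' h.py
python3 - <<'E'
from h import *
state(); w=snap('wrist','w8.png'); r=tile(w,b2w(24,118)); print(r, w2b(r['c']), b2w(24,118))
E
```

```text
t 9.7 tcp [0.6349 0.14   0.0677] yaw 4.4 q [ 0.03  0.52  1.51 -0.    1.11 -1.61] F [ 0.3 -0.7  0.2] op 0.663 g 0.0
{'c': array([0.638 , 0.1409]), 'size': (49.4, 49.8), 'fr': np.float64(1.0), 'col': 'y', 'yaw': np.float64(4.4)} [ 23.72180756 119.58380261] [0.63839344 0.13934083]
```

Request:
carry_out --plan '[[[0.004,-0.044,0,0,0,0,0],[0.004,-0.044,0,0,0,0,0],[0.004,-0.044,0,0,0,0,0],[0.004,-0.044,0,0,0,0,0],[0.004,-0.044,0,0,0,0,0]]]'

```text
time_s: 10.17
eef_pos: [0.6412, 0.0963, 0.0694]
eef_rot: [-0.001, -0.038, 0.999, 0.0]
wrist_force: [0.8, -0.5, 0.2]
opening: -0.002
grasp_force: 0.0
```

Request:
carry_out --plan '[[[0,0,-0.03,0,0,0,0],[0,0,-0.05,0,0,0,0],[0,0,-0.05,0,0,0,0],[0,0,-0.05,0,0,0,0],[0,0,-0.05,0,0,0,0]]]'

```text
time_s: 10.58
eef_pos: [0.6421, 0.0961, 0.0209]
eef_rot: [-0.0, -0.038, 0.999, 0.0]
wrist_force: [-1.4, 0.2, 0.6]
opening: -0.002
grasp_force: 0.0
```

Request:
carry_out --plan '[[[0,0.005,0,0,0,0,0],[-0.001,0.01,0,0,0,0,0],[-0.001,0.015,0,0,0,0,0],[-0.002,0.02,0,0,0,0,0],[-0.002,0.025,0,0,0,0,0]]]'

```text
time_s: 11.0
eef_pos: [0.64, 0.1211, 0.0207]
eef_rot: [0.0, -0.038, 0.999, -0.0]
wrist_force: [0.0, -0.3, 0.1]
opening: -0.006
grasp_force: 0.3
```

Run:
```python
from h import *
state(); w=snap('wrist','w9.png'); r=tile(w,b2w(24,137)); print(r, w2b(r['c']))
```

```text
t 11.0 tcp [0.64   0.1211 0.0207] yaw 4.4 q [ 0.01  0.59  1.52 -0.    1.03 -1.64] F [ 0.  -0.3  0.1] op -0.006 g 0.3
{'c': array([0.633 , 0.1522]), 'size': (41.0, 49.5), 'fr': np.float64(0.1), 'col': 'b', 'yaw': np.float64(-85.6)} [ 19.5628268  131.21964719]
```

Request:
carry_out --plan '[[[0,0.003,0,0,0,0,0],[0,0.006,0,0,0,0,0],[-0.001,0.008,0,0,0,0,0],[-0.001,0.009,0,0,0,0,0],[-0.001,0.009,0,0,0,0,0]]]'

```text
time_s: 11.47
eef_pos: [0.6396, 0.1282, 0.0206]
eef_rot: [0.0, -0.038, 0.999, -0.001]
wrist_force: [0.6, -6.5, 2.0]
opening: 0.001
grasp_force: 4.3
```

Request:
carry_out --plan '[[[0,0.001,0,0,0,0,0],[0,0.001,0,0,0,0,0],[0,0.001,0,0,0,0,0],[0,0.001,0,0,0,0,0],[0,0.001,0,0,0,0,0]]]'

```text
time_s: 11.88
eef_pos: [0.6396, 0.1283, 0.0206]
eef_rot: [0.0, -0.038, 0.999, -0.001]
wrist_force: [0.7, -8.7, 1.8]
opening: 0.0
grasp_force: 5.3
```

Request:
carry_out --plan '[[[0,0.001,0,0,0,0,0],[0,0.001,0,0,0,0,0],[0,0.001,0,0,0,0,0],[0,0.001,0,0,0,0,0],[0,0.001,0,0,0,0,0]]]'

```text
time_s: 12.3
eef_pos: [0.6396, 0.1284, 0.0206]
eef_rot: [0.0, -0.038, 0.999, -0.002]
wrist_force: [-0.4, -11.1, 3.7]
opening: -0.001
grasp_force: 6.7
```

Resistance rises to 11 N, so the tile is against the left batten. I back off and go to the middle yellow tile.

Request:
carry_out --plan '[[[0,-0.008,0,0,0,0,0],[0,-0.008,0.01,0,0,0,0],[0,-0.008,0.04,0,0,0,0.5],[0,-0.008,0.08,0,0,0,1],[0,-0.008,0.08,0,0,0,1]]]'

```text
time_s: 12.72
eef_pos: [0.6439, 0.1241, 0.1091]
eef_rot: [0.006, -0.038, 0.999, 0.0]
wrist_force: [2.6, 0.7, 2.2]
opening: 0.42
grasp_force: 0.0
```

Request:
carry_out --plan '[[[-0.04,-0.0256,0.006,0,0,-0.569,1],[-0.04,-0.0256,0.006,0,0,-0.569,1],[-0.04,-0.0256,0.006,0,0,-0.569,1],[-0.04,-0.0256,0.006,0,0,-0.569,1],[-0.04,-0.0256,0.006,0,0,-0.569,1]]]'

```text
time_s: 13.13
eef_pos: [0.5989, 0.0982, 0.107]
eef_rot: [0.0, 0.247, 0.969, 0.0]
wrist_force: [-0.0, -1.1, 0.9]
opening: 0.999
grasp_force: 0.0
```

Request:
carry_out --plan '[[[-0.04,-0.0256,0.006,0,0,-0.569,1],[-0.04,-0.0256,0.006,0,0,-0.569,1],[-0.04,-0.0256,0.006,0,0,-0.569,1],[-0.04,-0.0256,0.006,0,0,-0.569,1],[-0.04,-0.0256,0.006,0,0,-0.569,1]]]'

```text
time_s: 13.55
eef_pos: [0.559, 0.0726, 0.113]
eef_rot: [0.0, 0.509, 0.861, 0.0]
wrist_force: [-0.1, -0.8, 0.7]
opening: 1.001
grasp_force: 0.0
```

Request:
carry_out --plan '[[[-0.04,-0.0256,0.006,0,0,-0.569,1],[-0.04,-0.0256,0.006,0,0,-0.569,1],[-0.04,-0.0256,0.006,0,0,-0.569,1],[-0.04,-0.0256,0.006,0,0,-0.569,1],[-0.04,-0.0256,0.006,0,0,-0.569,1]]]'

```text
time_s: 13.97
eef_pos: [0.519, 0.047, 0.1189]
eef_rot: [0.0, 0.73, 0.683, 0.001]
wrist_force: [0.6, -0.7, 0.3]
opening: 0.998
grasp_force: 0.0
```

Request:
carry_out --plan '[[[-0.04,-0.0256,0.006,0,0,-0.569,1],[-0.04,-0.0256,0.006,0,0,-0.569,1],[-0.04,-0.0256,0.006,0,0,-0.569,1],[-0.04,-0.0256,0.006,0,0,-0.569,1],[-0.04,-0.0256,0.006,0,0,-0.569,1]]]'

```text
time_s: 14.38
eef_pos: [0.4791, 0.0213, 0.125]
eef_rot: [0.0, 0.893, 0.451, 0.001]
wrist_force: [-0.3, -0.5, 0.0]
opening: 0.999
grasp_force: 0.0
```

Request:
carry_out --plan '[[[-0.04,-0.0256,0.006,0,0,-0.569,1],[-0.04,-0.0256,0.006,0,0,-0.569,1],[-0.04,-0.0256,0.006,0,0,-0.569,1],[-0.04,-0.0256,0.006,0,0,-0.569,1],[-0.04,-0.0256,0.006,0,0,-0.569,1]]]'

```text
time_s: 14.8
eef_pos: [0.4391, -0.0043, 0.1309]
eef_rot: [-0.0, 0.983, 0.182, 0.001]
wrist_force: [0.9, -0.4, 0.3]
opening: 1.001
grasp_force: 0.0
```

Run:
```python
from h import *
state(); w=snap('wrist','w10.png'); r=tile(w,(.44,-.005)); print(r)
```

```text
t 14.8 tcp [ 0.4391 -0.0043  0.1309] yaw -159.0 q [-0.28 -0.01  2.03  0.    1.12  0.92] F [ 0.9 -0.4  0.3] op 1.001 g 0.0
{'c': array([ 0.4397, -0.0048]), 'size': (50.0, 49.6), 'fr': np.float64(1.0), 'col': 'y', 'yaw': np.float64(-159.0)}
```

Request:
carry_out --plan '[[[0,0,-0.035,0,0,0,1],[0,0,-0.07,0,0,0,1],[0,0,-0.1,0,0,0,1],[0,0,-0.113,0,0,0,1],[0,0,-0.113,0,0,0,0.4]]]'

```text
time_s: 15.27
eef_pos: [0.4363, -0.0035, 0.0146]
eef_rot: [-0.002, 0.983, 0.186, -0.003]
wrist_force: [0.2, 1.2, 0.5]
opening: 0.881
grasp_force: 0.0
```

Request:
carry_out --plan '[[[0,0,0,0,0,0,0.4],[0,0,0,0,0,0,0.4],[0,0,0,0,0,0,0.4],[0,0,0,0,0,0,0.4],[0,0,0.002,0,0,0,0.4]]]'

```text
time_s: 15.68
eef_pos: [0.44, -0.0048, 0.0205]
eef_rot: [0.001, 0.983, 0.185, 0.001]
wrist_force: [-0.5, 0.9, -0.7]
opening: 0.56
grasp_force: 61.7
```

Request:
carry_out --plan '[[[0,0,0.03,0,0,0,0.4],[0,0,0.06,0,0,0,0.4],[0,0,0.08,0,0,0,0.4],[0,0,0.08,0,0,0,0.4],[0,0,0.08,0,0,0,0.4]]]'

```text
time_s: 16.1
eef_pos: [0.4403, -0.0049, 0.1009]
eef_rot: [0.001, 0.983, 0.185, 0.002]
wrist_force: [0.6, -0.8, -0.7]
opening: 0.557
grasp_force: 62.4
```

Run:
```python
from h import *
o=state(); w=snap('wrist','w11.png'); print(zpoint(w,[(275,270),(275,300)]).round(3)); print([b2w(22,y) for y in (66,-8,-82)])
t=snap('top','t11.png')
for g in ((.4346,.357),(.44,-.362)): print(zpoint(t,[(136,261),(401,266)]).round(3)); break
```

```text
t 16.1 tcp [ 0.4403 -0.0049  0.1009] yaw -158.6 q [-0.28  0.05  2.05 -0.    1.04  0.92] F [ 0.6 -0.8 -0.7] op 0.557 g 62.4
[[ 0.446 -0.003  0.11 ]
 [ 0.433 -0.008  0.111]]
[array([0.6402072, 0.087334 ]), array([0.64562682, 0.01353272]), array([ 0.65104645, -0.06026855])]
[[ 0.436  0.357  0.032]
 [ 0.44  -0.36   0.029]]
```

Request:
carry_out --plan '[[[0.04,0.0184,0,0,0,0.569,0.4],[0.04,0.0184,0,0,0,0.569,0.4],[0.04,0.0184,0,0,0,0.569,0.4],[0.04,0.0184,0,0,0,0.569,0.4],[0.04,0.0184,0,0,0,0.569,0.4]]]'

```text
time_s: 16.62
eef_pos: [0.4777, 0.0143, 0.0973]
eef_rot: [-0.001, 0.89, 0.457, -0.002]
wrist_force: [-0.3, 0.1, 0.3]
opening: 0.562
grasp_force: 62.4
```

Request:
carry_out --plan '[[[0.04,0.0184,0,0,0,0.569,0.4],[0.04,0.0184,0,0,0,0.569,0.4],[0.04,0.0184,0,0,0,0.569,0.4],[0.04,0.0184,0,0,0,0.569,0.4],[0.04,0.0184,0,0,0,0.569,0.4]]]'

```text
time_s: 17.03
eef_pos: [0.5177, 0.0326, 0.0971]
eef_rot: [-0.002, 0.726, 0.688, -0.001]
wrist_force: [-0.2, 0.0, -0.9]
opening: 0.558
grasp_force: 62.4
```

Request:
carry_out --plan '[[[0.04,0.0184,0,0,0,0.569,0.4],[0.04,0.0184,0,0,0,0.569,0.4],[0.04,0.0184,0,0,0,0.569,0.4],[0.04,0.0184,0,0,0,0.569,0.4],[0.04,0.0184,0,0,0,0.569,0.4]]]'

```text
time_s: 17.45
eef_pos: [0.5577, 0.0509, 0.0969]
eef_rot: [-0.002, 0.503, 0.864, -0.001]
wrist_force: [-0.3, -0.4, -0.1]
opening: 0.559
grasp_force: 62.4
```

Request:
carry_out --plan '[[[0.04,0.0184,0,0,0,0.569,0.4],[0.04,0.0184,0,0,0,0.569,0.4],[0.04,0.0184,0,0,0,0.569,0.4],[0.04,0.0184,0,0,0,0.569,0.4],[0.04,0.0184,0,0,0,0.569,0.4]]]'

```text
time_s: 17.87
eef_pos: [0.5976, 0.0693, 0.0967]
eef_rot: [-0.002, 0.241, 0.971, -0.0]
wrist_force: [0.1, 0.7, -0.1]
opening: 0.562
grasp_force: 62.5
```

Request:
carry_out --plan '[[[0.04,0.0184,0,0,0,0.569,0.4],[0.04,0.0184,0,0,0,0.569,0.4],[0.04,0.0184,0,0,0,0.569,0.4],[0.04,0.0184,0,0,0,0.569,0.4],[0.04,0.0184,0,0,0,0.569,0.4]]]'

```text
time_s: 18.28
eef_pos: [0.6377, 0.0876, 0.0965]
eef_rot: [-0.002, -0.041, 0.999, 0.0]
wrist_force: [-0.3, -0.9, 0.4]
opening: 0.556
grasp_force: 62.5
```

Run:
```python
from h import *
state(); w=snap('wrist','w12.png'); 
r=tile(w,b2w(25,140)); print('y0',r,w2b(r['c']))
```

```text
t 18.28 tcp [0.6377 0.0876 0.0965] yaw 4.7 q [-0.05  0.47  1.52 -0.    1.15 -1.7 ] F [-0.3 -0.9  0.4] op 0.556 g 62.5
y0 {'c': array([0.6366, 0.1592]), 'size': (49.4, 49.5), 'fr': np.float64(0.96), 'col': 'y', 'yaw': np.float64(4.3)} [ 23.6658263  137.93719102]
```

View pics/w12.png

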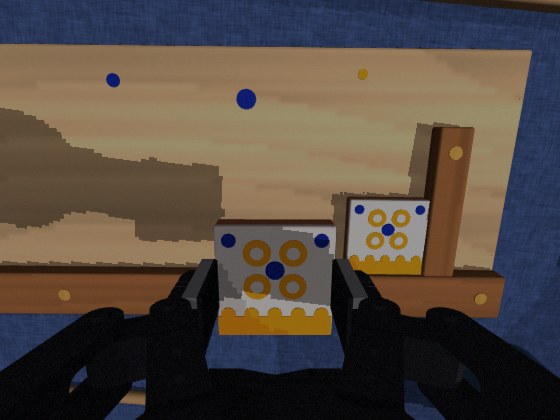

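The held tile has its band toward the batten (bottom, row 322). The first tile sits at (388,235) against the left batten, with clearance for the finger. Lowering.

Request:
carry_out --plan '[[[0,-0.004,-0.03,0,0,0,0.4],[0,-0.004,-0.06,0,0,0,0.4],[0,-0.004,-0.075,0,0,0,0.4],[0,-0.004,-0.081,0,0,0,0.4],[0,-0.004,-0.081,0,0,0,0.4]]]'

```text
time_s: 18.75
eef_pos: [0.6375, 0.0835, 0.0174]
eef_rot: [-0.002, -0.037, 0.999, 0.0]
wrist_force: [-0.3, 0.5, -0.4]
opening: 0.557
grasp_force: 72.6
```

Request:
carry_out --plan '[[[0,0,0,0,0,0,0.66],[0,0,0,0,0,0,0.66],[0,0,0.005,0,0,0,0.66],[0,0,0.04,0,0,0,0.7],[0,0,0.08,0,0,0,0.8]]]'

```text
time_s: 19.17
eef_pos: [0.636, 0.0836, 0.0956]
eef_rot: [-0.004, -0.038, 0.999, 0.0]
wrist_force: [0.6, -0.1, 0.6]
opening: 0.797
grasp_force: 0.0
```

Run:
```python
from h import *
state(); w=snap('wrist','w13.png'); 
for y in (140,64):
    r=tile(w,b2w(25,y)); print(r,w2b(r['c']))
```

```text
t 19.17 tcp [0.636  0.0836 0.0956] yaw 4.3 q [-0.05  0.47  1.52  0.    1.16 -1.7 ] F [ 0.6 -0.1  0.6] op 0.797 g 0.0
{'c': array([0.6367, 0.1592]), 'size': (49.3, 49.4), 'fr': np.float64(0.63), 'col': 'y', 'yaw': np.float64(4.3)} [ 23.76555775 137.9298672 ]
{'c': array([0.6375, 0.0831]), 'size': (49.4, 49.6), 'fr': np.float64(1.0), 'col': 'y', 'yaw': np.float64(4.3)} [18.98998253 61.97564492]
```

Request:
carry_out --plan '[[[-0.0513,0.0685,0.0075,0,0,-0.597,1],[-0.0513,0.0685,0.0075,0,0,-0.597,1],[-0.0513,0.0685,0.0075,0,0,-0.597,1],[-0.0513,0.0685,0.0075,0,0,-0.597,1],[-0.0513,0.0685,0.0075,0,0,-0.597,1]]]'

```text
time_s: 19.63
eef_pos: [0.5875, 0.153, 0.1066]
eef_rot: [0.001, 0.26, 0.966, 0.0]
wrist_force: [-0.1, 0.1, -0.1]
opening: 1.002
grasp_force: 0.0
```

Request:
carry_out --plan '[[[-0.0513,0.0685,0.0075,0,0,-0.597,1],[-0.0513,0.0685,0.0075,0,0,-0.597,1],[-0.0513,0.0685,0.0075,0,0,-0.597,1],[-0.0513,0.0685,0.0075,0,0,-0.597,1],[-0.0513,0.0685,0.0075,0,0,-0.597,1]]]'

```text
time_s: 20.05
eef_pos: [0.5361, 0.2216, 0.114]
eef_rot: [0.0, 0.532, 0.847, 0.0]
wrist_force: [-0.5, -0.1, 0.5]
opening: 1.002
grasp_force: 0.0
```

Request:
carry_out --plan '[[[-0.0513,0.0685,0.0075,0,0,-0.597,1],[-0.0513,0.0685,0.0075,0,0,-0.597,1],[-0.0513,0.0685,0.0075,0,0,-0.597,1],[-0.0513,0.0685,0.0075,0,0,-0.597,1],[-0.0513,0.0685,0.0075,0,0,-0.597,1]]]'

```text
time_s: 20.47
eef_pos: [0.4847, 0.2901, 0.1214]
eef_rot: [0.0, 0.758, 0.653, 0.001]
wrist_force: [-0.1, 0.2, 0.1]
opening: 1.001
grasp_force: 0.0
```

Request:
carry_out --plan '[[[-0.0513,0.0685,0.0075,0,0,-0.597,1],[-0.0513,0.0685,0.0075,0,0,-0.597,1],[-0.0513,0.0685,0.0075,0,0,-0.597,1],[-0.0513,0.0685,0.0075,0,0,-0.597,1],[-0.0513,0.0685,0.0075,0,0,-0.597,1]]]'

```text
time_s: 20.88
eef_pos: [0.4332, 0.3586, 0.1289]
eef_rot: [-0.0, 0.916, 0.401, 0.001]
wrist_force: [-0.3, -1.1, -0.0]
opening: 1.0
grasp_force: 0.0
```

Run:
```python
from h import *
state(); w=snap('wrist','w14.png'); print(tile(w,(.435,.357)),tile(w,(.437,.268)))
```

```text
t 20.88 tcp [0.4332 0.3586 0.1289] yaw -132.7 q [0.48 0.27 1.73 0.   1.15 1.23] F [-0.3 -1.1 -0. ] op 1.0 g 0.0
{'c': array([0.4352, 0.3568]), 'size': (49.7, 50.0), 'fr': np.float64(1.0), 'col': 'y', 'yaw': np.float64(-132.7)} {'c': array([0.437 , 0.2683]), 'size': (50.9, 49.6), 'fr': np.float64(0.26), 'col': 'b', 'yaw': np.float64(-30.4)}
```

Request:
carry_out --plan '[[[0,0,-0.035,0,0,0,0.85],[0,0,-0.07,0,0,0,0.85],[0,0,-0.1,0,0,0,0.85],[0,0,-0.111,0,0,0,0.85],[0,0,-0.111,0,0,0,0.4]]]'

```text
time_s: 21.35
eef_pos: [0.4316, 0.3561, 0.0145]
eef_rot: [0.0, 0.915, 0.404, -0.003]
wrist_force: [0.0, -0.7, 0.8]
opening: 0.724
grasp_force: 0.0
```

Request:
carry_out --plan '[[[0,0,0,0,0,0,0.4],[0,0,0,0,0,0,0.4],[0,0,0,0,0,0,0.4],[0,0,0,0,0,0,0.4],[0,0,0.002,0,0,0,0.4]]]'

```text
time_s: 21.77
eef_pos: [0.4344, 0.3578, 0.0203]
eef_rot: [-0.0, 0.915, 0.403, 0.001]
wrist_force: [-0.7, 1.0, -1.0]
opening: 0.561
grasp_force: 61.7
```

Request:
carry_out --plan '[[[0,0,0.03,0,0,0,0.4],[0,0,0.06,0,0,0,0.4],[0,0,0.08,0,0,0,0.4],[0,0,0.08,0,0,0,0.4],[0,0,0.08,0,0,0,0.4]]]'

```text
time_s: 22.18
eef_pos: [0.435, 0.3581, 0.1013]
eef_rot: [-0.0, 0.915, 0.403, 0.002]
wrist_force: [-0.2, -1.0, -0.8]
opening: 0.558
grasp_force: 62.2
```

Run:
```python
from h import *
o=state(); w=snap('wrist','w15.png'); print(zpoint(w,[(275,270),(275,300)]).round(3), tile(w,(.437,.268)), b2w(20,-12))
```

```text
t 22.18 tcp [0.435  0.3581 0.1013] yaw -132.4 q [ 0.48  0.3   1.74 -0.    1.09  1.22] F [-0.2 -1.  -0.8] op 0.558 g 62.2
[[0.44  0.363 0.112]
 [0.43  0.352 0.111]] {'c': array([0.4148, 0.2887]), 'size': (62.7, 24.1), 'fr': np.float64(0.45), 'col': 'y', 'yaw': np.float64(146.5)} [0.64392515 0.00939699]
```

Request:
carry_out --plan '[[[0.0522,-0.087,0,0,0,0.597,0.4],[0.0522,-0.087,0,0,0,0.597,0.4],[0.0522,-0.087,0,0,0,0.597,0.4],[0.0522,-0.087,0,0,0,0.597,0.4],[0.0522,-0.087,0,0,0,0.597,0.4]]]'

```text
time_s: 22.65
eef_pos: [0.4858, 0.2684, 0.0975]
eef_rot: [-0.001, 0.755, 0.656, -0.001]
wrist_force: [0.4, -0.5, 0.0]
opening: 0.558
grasp_force: 62.2
```

Request:
carry_out --plan '[[[0.0522,-0.087,0,0,0,0.597,0.4],[0.0522,-0.087,0,0,0,0.597,0.4],[0.0522,-0.087,0,0,0,0.597,0.4],[0.0522,-0.087,0,0,0,0.597,0.4],[0.0522,-0.087,0,0,0,0.597,0.4]]]'

```text
time_s: 23.07
eef_pos: [0.5378, 0.1815, 0.0973]
eef_rot: [-0.001, 0.529, 0.849, -0.001]
wrist_force: [-0.1, 1.0, -1.7]
opening: 0.56
grasp_force: 62.2
```

Request:
carry_out --plan '[[[0.0522,-0.087,0,0,0,0.597,0.4],[0.0522,-0.087,0,0,0,0.597,0.4],[0.0522,-0.087,0,0,0,0.597,0.4],[0.0522,-0.087,0,0,0,0.597,0.4],[0.0522,-0.087,0,0,0,0.597,0.4]]]'

```text
time_s: 23.48
eef_pos: [0.5899, 0.0947, 0.0972]
eef_rot: [-0.002, 0.256, 0.967, -0.0]
wrist_force: [0.4, -0.6, -0.9]
opening: 0.56
grasp_force: 62.2
```

Request:
carry_out --plan '[[[0.0522,-0.087,0,0,0,0.597,0.4],[0.0522,-0.087,0,0,0,0.597,0.4],[0.0522,-0.087,0,0,0,0.597,0.4],[0.0522,-0.087,0,0,0,0.597,0.4],[0.0522,-0.087,0,0,0,0.597,0.4]]]'

```text
time_s: 23.9
eef_pos: [0.6419, 0.0078, 0.0969]
eef_rot: [-0.002, -0.04, 0.999, 0.0]
wrist_force: [0.6, -0.5, -1.0]
opening: 0.562
grasp_force: 62.2
```

Run:
```python
from h import *
state(); w=snap('wrist','w16.png'); 
for y in (138,62): r=tile(w,b2w(22,y)); print(r,r and w2b(r['c']))
```

```text
t 23.9 tcp [0.6419 0.0078 0.0969] yaw 4.6 q [-0.17  0.47  1.52 -0.    1.15 -1.82] F [ 0.6 -0.5 -1. ] op 0.562 g 62.2
{'c': array([0.6366, 0.1595]), 'size': (48.9, 49.6), 'fr': np.float64(1.0), 'col': 'y', 'yaw': np.float64(4.6)} [ 23.68779776 138.23638536]
{'c': array([0.6373, 0.0833]), 'size': (49.6, 49.6), 'fr': np.float64(1.0), 'col': 'y', 'yaw': np.float64(4.6)} [18.80516727 62.18975546]
```

Request:
carry_out --plan '[[[0,0,-0.03,0,0,0,0.4],[0,0,-0.06,0,0,0,0.4],[0,0,-0.075,0,0,0,0.4],[0,0,-0.081,0,0,0,0.4],[0,0,-0.081,0,0,0,0.4]]]'

```text
time_s: 24.37
eef_pos: [0.6408, 0.01, 0.0171]
eef_rot: [-0.002, -0.038, 0.999, 0.0]
wrist_force: [-0.4, -0.7, -0.3]
opening: 0.554
grasp_force: 69.9
```

Request:
carry_out --plan '[[[0,0,0,0,0,0,0.66],[0,0,0,0,0,0,0.66],[0,0,0.005,0,0,0,0.66],[0,0,0.04,0,0,0,0.7],[0,0,0.08,0,0,0,0.8]]]'

```text
time_s: 24.78
eef_pos: [0.6397, 0.0099, 0.0958]
eef_rot: [-0.004, -0.038, 0.999, 0.001]
wrist_force: [0.1, 0.0, -0.0]
opening: 0.799
grasp_force: 0.0
```

Request:
carry_out --plan '[[[-0.07,-0.12,0.08,0,0,0,1],[-0.07,-0.12,0.08,0,0,0,1],[-0.07,-0.12,0.08,0,0,0,1],[-0.07,-0.12,0.08,0,0,0,1],[-0.07,-0.12,0.08,0,0,0,1]]]'

```text
time_s: 25.2
eef_pos: [0.5728, -0.1158, 0.1834]
eef_rot: [0.003, -0.036, 0.999, -0.002]
wrist_force: [1.0, 0.2, -0.2]
opening: 0.998
grasp_force: 0.0
```

Request:
carry_out --plan '[[[-0.07,-0.12,0.06,0,0,0,1],[-0.07,-0.12,0.06,0,0,0,1],[-0.07,-0.12,0.06,0,0,0,1],[-0.07,-0.12,0.06,0,0,0,1],[-0.07,-0.12,0.06,0,0,0,1]]]'

```text
time_s: 25.62
eef_pos: [0.502, -0.235, 0.2415]
eef_rot: [0.002, -0.036, 0.999, -0.002]
wrist_force: [0.9, -0.6, 0.6]
opening: 1.003
grasp_force: 0.0
```

Run:
```python
from h import *
state(); w=snap('wrist','w17.png'); print(tile(w,(.44,-.362)))
for y in (62,-12): r=tile(w,b2w(20,y)); print(r,r and w2b(r['c']))
```

```text
t 25.62 tcp [ 0.502  -0.235   0.2415] yaw 4.1 q [-0.65  0.12  1.65 -0.    1.36 -2.29] F [ 0.9 -0.6  0.6] op 1.003 g 0.0
{'c': array([ 0.4378, -0.3623]), 'size': (50.3, 49.9), 'fr': np.float64(1.0), 'col': 'y', 'yaw': np.float64(-125.7)}
{'c': array([0.6332, 0.0815]), 'size': (40.2, 47.0), 'fr': np.float64(0.13), 'col': 'y', 'yaw': np.float64(94.3)} [14.58434916 60.69486601]
{'c': array([0.638 , 0.0093]), 'size': (44.1, 49.7), 'fr': np.float64(0.17), 'col': 'y', 'yaw': np.float64(4.3)} [ 14.08366082 -11.6627826 ]
```

View pics/w17.png

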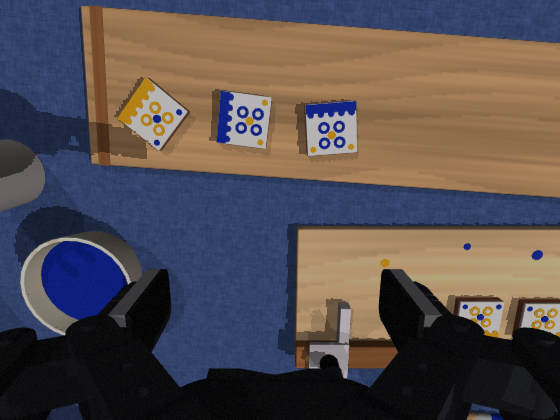

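The last yellow tile is at (153,115), and the stop's knob at (328,362) with its arm at (343,322). The blue bowl at (80,285) is clear of the path.

Request:
carry_out --plan '[[[-0.0165,-0.0328,-0.0275,0,0,-0.567,1],[-0.0165,-0.0328,-0.0275,0,0,-0.567,1],[-0.0165,-0.0328,-0.0275,0,0,-0.567,1],[-0.0165,-0.0328,-0.0275,0,0,-0.567,1],[-0.0165,-0.0328,-0.0275,0,0,-0.567,1]]]'

```text
time_s: 26.08
eef_pos: [0.4864, -0.2618, 0.2096]
eef_rot: [-0.001, 0.246, 0.969, 0.001]
wrist_force: [0.8, 0.4, 0.4]
opening: 1.001
grasp_force: 0.0
```

Request:
carry_out --plan '[[[-0.0165,-0.0328,-0.0275,0,0,-0.567,1],[-0.0165,-0.0328,-0.0275,0,0,-0.567,1],[-0.0165,-0.0328,-0.0275,0,0,-0.567,1],[-0.0165,-0.0328,-0.0275,0,0,-0.567,1],[-0.0165,-0.0328,-0.0275,0,0,-0.567,1]]]'

```text
time_s: 26.5
eef_pos: [0.47, -0.2945, 0.1821]
eef_rot: [-0.001, 0.507, 0.862, 0.001]
wrist_force: [0.5, -0.8, -1.1]
opening: 1.001
grasp_force: 0.0
```

Request:
carry_out --plan '[[[-0.0165,-0.0328,-0.0275,0,0,-0.567,1],[-0.0165,-0.0328,-0.0275,0,0,-0.567,1],[-0.0165,-0.0328,-0.0275,0,0,-0.567,1],[-0.0165,-0.0328,-0.0275,0,0,-0.567,1],[-0.0165,-0.0328,-0.0275,0,0,-0.567,1]]]'

```text
time_s: 26.92
eef_pos: [0.4536, -0.3273, 0.1546]
eef_rot: [-0.001, 0.728, 0.686, 0.0]
wrist_force: [0.6, -0.7, -0.2]
opening: 1.003
grasp_force: 0.0
```

Request:
carry_out --plan '[[[-0.0165,-0.0328,-0.0275,0,0,-0.567,1],[-0.0165,-0.0328,-0.0275,0,0,-0.567,1],[-0.0165,-0.0328,-0.0275,0,0,-0.567,1],[-0.0165,-0.0328,-0.0275,0,0,-0.567,1],[-0.0165,-0.0328,-0.0275,0,0,-0.567,1]]]'

```text
time_s: 27.33
eef_pos: [0.4372, -0.3601, 0.1271]
eef_rot: [-0.001, 0.891, 0.455, 0.0]
wrist_force: [-0.0, 0.1, -1.0]
opening: 1.001
grasp_force: 0.0
```

Run:
```python
from h import *
state(); w=snap('wrist','w18.png'); print(tile(w,(.438,-.362)))
```

```text
t 27.33 tcp [ 0.4372 -0.3601  0.1271] yaw -125.9 q [-0.9   0.28  1.71  0.    1.15 -0.27] F [-0.   0.1 -1. ] op 1.001 g 0.0
{'c': array([ 0.438, -0.362]), 'size': (49.4, 49.8), 'fr': np.float64(1.0), 'col': 'y', 'yaw': np.float64(-125.9)}
```

Request:
carry_out --plan '[[[0,0,-0.035,0,0,0,0.85],[0,0,-0.07,0,0,0,0.85],[0,0,-0.1,0,0,0,0.85],[0,0,-0.111,0,0,0,0.85],[0,0,-0.111,0,0,0,0.4]]]'

```text
time_s: 27.8
eef_pos: [0.4353, -0.3584, 0.0137]
eef_rot: [-0.004, 0.889, 0.458, -0.001]
wrist_force: [-0.0, -0.5, 0.0]
opening: 0.725
grasp_force: 0.0
```

Request:
carry_out --plan '[[[0,0,0,0,0,0,0.4],[0,0,0,0,0,0,0.4],[0,0,0,0,0,0,0.4],[0,0,0,0,0,0,0.4],[0,0,0.002,0,0,0,0.4]]]'

```text
time_s: 28.22
eef_pos: [0.437, -0.3622, 0.0203]
eef_rot: [0.001, 0.889, 0.457, 0.0]
wrist_force: [0.2, 0.4, -0.9]
opening: 0.56
grasp_force: 61.8
```

Request:
carry_out --plan '[[[0,0,0.03,0,0,0,0.4],[0,0,0.06,0,0,0,0.4],[0,0,0.08,0,0,0,0.4],[0,0,0.08,0,0,0,0.4],[0,0,0.08,0,0,0,0.4]]]'

```text
time_s: 28.63
eef_pos: [0.4374, -0.3629, 0.1014]
eef_rot: [0.002, 0.889, 0.457, 0.0]
wrist_force: [0.3, 0.7, -1.3]
opening: 0.562
grasp_force: 62.3
```

Run:
```python
from h import *
o=state(); w=snap('wrist','w19.png'); print(zpoint(w,[(275,270),(275,300)]).round(3), b2w(20,-86))
```

```text
t 28.63 tcp [ 0.4374 -0.3629  0.1014] yaw -125.6 q [-0.9   0.31  1.73  0.    1.09 -0.28] F [ 0.3  0.7 -1.3] op 0.562 g 62.3
[[ 0.442 -0.357  0.113]
 [ 0.433 -0.369  0.112]] [ 0.64934477 -0.06440428]
```

Request:
carry_out --plan '[[[0.0528,0.0744,0,0,0,0.568,0.4],[0.0528,0.0744,0,0,0,0.568,0.4],[0.0528,0.0744,0,0,0,0.568,0.4],[0.0528,0.0744,0,0,0,0.568,0.4],[0.0528,0.0744,0,0,0,0.568,0.4]]]'

```text
time_s: 29.1
eef_pos: [0.489, -0.2852, 0.0973]
eef_rot: [-0.002, 0.723, 0.691, -0.0]
wrist_force: [0.5, -0.8, -0.5]
opening: 0.561
grasp_force: 62.3
```

Request:
carry_out --plan '[[[0.0528,0.0744,0,0,0,0.568,0.4],[0.0528,0.0744,0,0,0,0.568,0.4],[0.0528,0.0744,0,0,0,0.568,0.4],[0.0528,0.0744,0,0,0,0.568,0.4],[0.0528,0.0744,0,0,0,0.568,0.4]]]'

```text
time_s: 29.52
eef_pos: [0.5415, -0.211, 0.0972]
eef_rot: [-0.002, 0.5, 0.866, 0.0]
wrist_force: [-0.3, 0.1, -1.9]
opening: 0.561
grasp_force: 62.3
```

Request:
carry_out --plan '[[[0.0528,0.0744,0,0,0,0.568,0.4],[0.0528,0.0744,0,0,0,0.568,0.4],[0.0528,0.0744,0,0,0,0.568,0.4],[0.0528,0.0744,0,0,0,0.568,0.4],[0.0528,0.0744,0,0,0,0.568,0.4]]]'

```text
time_s: 29.93
eef_pos: [0.5942, -0.1367, 0.097]
eef_rot: [-0.002, 0.237, 0.971, 0.0]
wrist_force: [-0.4, -0.3, -0.3]
opening: 0.558
grasp_force: 62.4
```

Request:
carry_out --plan '[[[0.0528,0.0744,0,0,0,0.568,0.4],[0.0528,0.0744,0,0,0,0.568,0.4],[0.0528,0.0744,0,0,0,0.568,0.4],[0.0528,0.0744,0,0,0,0.568,0.4],[0.0528,0.0744,0,0,0,0.568,0.4]]]'

```text
time_s: 30.35
eef_pos: [0.6468, -0.0625, 0.0968]
eef_rot: [-0.002, -0.044, 0.999, 0.001]
wrist_force: [-0.8, -0.2, -0.5]
opening: 0.556
grasp_force: 62.5
```

Run:
```python
from h import *
state(); w=snap('wrist','w20.png'); 
for y in (62,-12): r=tile(w,b2w(22,y)); print(r,r and w2b(r['c']))
```

```text
t 30.35 tcp [ 0.6468 -0.0625  0.0968] yaw 5.1 q [-0.28  0.48  1.5  -0.    1.16 -1.94] F [-0.8 -0.2 -0.5] op 0.556 g 62.5
{'c': array([0.6373, 0.0836]), 'size': (49.8, 49.7), 'fr': np.float64(1.0), 'col': 'y', 'yaw': np.float64(4.3)} [18.82713873 62.4889498 ]
{'c': array([0.6403, 0.0095]), 'size': (49.8, 49.5), 'fr': np.float64(1.0), 'col': 'y', 'yaw': np.float64(4.3)} [ 16.39213176 -11.63176755]
```

View pics/w20.png

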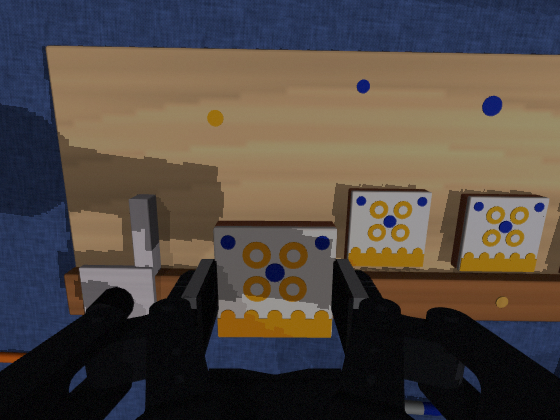

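Held tile at (275,280) with band to the batten; the stop's arm at (145,230) is clear on the right. Lower and release.

Request:
carry_out --plan '[[[0,0,-0.03,0,0,0,0.4],[0,0,-0.06,0,0,0,0.4],[0,0,-0.075,0,0,0,0.4],[0,0,-0.081,0,0,0,0.4],[0,0,-0.081,0,0,0,0.4]]]'

```text
time_s: 30.82
eef_pos: [0.6459, -0.0638, 0.017]
eef_rot: [-0.002, -0.039, 0.999, 0.001]
wrist_force: [0.0, -0.4, -0.4]
opening: 0.556
grasp_force: 68.8
```

Request:
carry_out --plan '[[[0,0,0,0,0,0,0.66],[0,0,0,0,0,0,0.66],[0,0,0.005,0,0,0,0.66],[0,0,0.04,0,0,0,0.7],[0,0,0.08,0,0,0,0.7]]]'

```text
time_s: 31.23
eef_pos: [0.6451, -0.0635, 0.0959]
eef_rot: [-0.003, -0.04, 0.999, 0.001]
wrist_force: [1.2, -0.7, -0.4]
opening: 0.7
grasp_force: 0.0
```

Run:
```python
from h import *
state(); w=snap('wrist','w21.png'); 
for y in (62,-12,-86): r=tile(w,b2w(20,y)); print(r,r and w2b(r['c']))
px=w['pixels']
print(px[225,100:190].sum(1).tolist())
print('arm',w2b(onplane(w,[(157,225)],.033)[0,:2]))
```

```text
t 31.23 tcp [ 0.6451 -0.0635  0.0959] yaw 4.6 q [-0.28  0.48  1.5   0.    1.16 -1.93] F [ 1.2 -0.7 -0.4] op 0.7 g 0.0
{'c': array([0.6373, 0.0835]), 'size': (49.1, 49.7), 'fr': np.float64(1.0), 'col': 'y', 'yaw': np.float64(4.6)} [18.81981491 62.38921835]
{'c': array([0.6401, 0.0095]), 'size': (49.4, 49.5), 'fr': np.float64(0.9), 'col': 'y', 'yaw': np.float64(4.5)} [ 16.19266886 -11.61711991]
{'c': array([ 0.6468, -0.0644]), 'size': (49.7, 49.5), 'fr': np.float64(1.0), 'col': 'y', 'yaw': np.float64(4.0)} [ 17.46237309 -85.8093557 ]
[350, 348, 353, 353, 349, 347, 353, 348, 354, 347, 350, 349, 351, 349, 348, 350, 352, 351, 350, 351, 351, 354, 346, 212, 214, 209, 212, 214, 212, 219, 205, 214, 262, 263, 266, 268, 262, 267, 269, 266, 265, 270, 430, 430, 428, 429, 433, 425, 290, 262, 296, 236, 239, 241, 240, 231, 232, 233, 242, 297, 299, 293, 300, 298, 299, 298, 296, 297, 299, 294, 300, 344, 342, 344, 343, 343, 340, 342, 341, 345, 345, 342, 343, 342, 344, 339, 346, 342, 340, 341]
arm [  10.70870658 -157.60482407]
```

Request:
carry_out --plan '[[[-0.04,-0.003,0,0,0,0,0],[-0.054,-0.004,0,0,0,0,0],[-0.054,-0.004,0,0,0,0,0],[-0.054,-0.004,0,0,0,0,0],[-0.054,-0.004,-0.03,0,0,0,0]]]'

```text
time_s: 31.7
eef_pos: [0.5998, -0.0699, 0.0749]
eef_rot: [0.006, -0.04, 0.999, -0.002]
wrist_force: [1.8, -1.0, 0.5]
opening: 0.007
grasp_force: 0.0
```

Request:
carry_out --plan '[[[0,0,-0.03,0,0,0,0],[0,0,-0.049,0,0,0,0],[0,0,-0.049,0,0,0,0],[0.005,0,-0.049,0,0,0,0],[0.01,0.001,-0.049,0,0,0,0]]]'

```text
time_s: 32.12
eef_pos: [0.6052, -0.0674, 0.02]
eef_rot: [0.001, -0.04, 0.999, -0.0]
wrist_force: [-0.1, 0.1, 0.5]
opening: -0.001
grasp_force: 0.0
```

Request:
carry_out --plan '[[[0.004,0,0,0,0,0,0],[0.008,0.001,0,0,0,0,0],[0.011,0.001,0,0,0,0,0],[0.013,0.001,0,0,0,0,0],[0.014,0.001,0,0,0,0,0]]]'

```text
time_s: 32.53
eef_pos: [0.6178, -0.0661, 0.0195]
eef_rot: [-0.0, -0.04, 0.999, -0.0]
wrist_force: [-3.9, -0.9, 2.0]
opening: -0.001
grasp_force: 1.8
```

Request:
carry_out --plan '[[[0.001,0,0,0,0,0,0],[0.002,0,0,0,0,0,0],[0.002,0,0,0,0,0,0],[0.002,0,0,0,0,0,0],[0.002,0,0,0,0,0,0]]]'

```text
time_s: 32.95
eef_pos: [0.618, -0.066, 0.0191]
eef_rot: [-0.002, -0.04, 0.999, 0.0]
wrist_force: [-7.6, -1.3, 5.0]
opening: -0.004
grasp_force: 3.8
```

Run:
```python
from h import *
o=state(); print(w2b(np.array(o['eef_pos'])[:2]))
```

```text
t 32.95 tcp [ 0.618  -0.066   0.0191] yaw 4.6 q [-0.3   0.54  1.6  -0.    1.   -1.95] F [-7.6 -1.3  5. ] op -0.004 g 3.8
[-11.42597249 -85.32646675]
```

Request:
carry_out --plan '[[[-0.022,-0.002,0,0,0,0,0],[-0.025,0.03,0,0,0,0,0],[-0.027,0.072,0,0,0,0,0],[-0.027,0.072,0,0,0,0,0],[-0.027,0.072,0,0,0,0,0]]]'

```text
time_s: 33.37
eef_pos: [0.5926, 0.0079, 0.0193]
eef_rot: [0.0, -0.042, 0.999, 0.0]
wrist_force: [-0.3, -0.3, 0.2]
opening: 0.0
grasp_force: 0.0
```

Request:
carry_out --plan '[[[0.008,0.001,0,0,0,0,0],[0.014,0.001,0,0,0,0,0],[0.018,0.002,0,0,0,0,0],[0.021,0.002,0,0,0,0,0],[0.022,0.002,0,0,0,0,0]]]'

```text
time_s: 33.78
eef_pos: [0.6128, 0.0068, 0.0188]
eef_rot: [-0.003, -0.04, 0.999, 0.0]
wrist_force: [-12.3, -1.5, 10.0]
opening: -0.001
grasp_force: 6.2
```

Request:
carry_out --plan '[[[-0.022,-0.002,0,0,0,0,0],[-0.025,0.03,0,0,0,0,0],[-0.027,0.072,0,0,0,0,0],[-0.027,0.072,0,0,0,0,0],[-0.027,0.072,0,0,0,0,0]]]'

```text
time_s: 34.2
eef_pos: [0.5881, 0.0811, 0.0193]
eef_rot: [0.0, -0.041, 0.999, 0.0]
wrist_force: [0.1, 0.3, -0.8]
opening: 0.002
grasp_force: 0.0
```

Request:
carry_out --plan '[[[0.008,0.001,0,0,0,0,0],[0.014,0.001,0,0,0,0,0],[0.018,0.002,0,0,0,0,0],[0.021,0.002,0,0,0,0,0],[0.022,0.002,0,0,0,0,0]]]'

```text
time_s: 34.62
eef_pos: [0.6075, 0.0806, 0.0187]
eef_rot: [-0.004, -0.04, 0.999, -0.0]
wrist_force: [-13.4, -1.9, 11.8]
opening: -0.001
grasp_force: 7.2
```

Request:
carry_out --plan '[[[-0.022,-0.002,0,0,0,0,0],[-0.025,0.03,0,0,0,0,0],[-0.028,0.074,0,0,0,0,0],[-0.028,0.074,0,0,0,0,0],[-0.028,0.074,0,0,0,0,0]]]'

```text
time_s: 35.03
eef_pos: [0.5822, 0.1572, 0.0193]
eef_rot: [0.0, -0.041, 0.999, 0.0]
wrist_force: [0.2, -0.6, 0.4]
opening: 0.0
grasp_force: 0.0
```

Request:
carry_out --plan '[[[0.008,0.001,0,0,0,0,0],[0.014,0.001,0,0,0,0,0],[0.018,0.002,0,0,0,0,0],[0.021,0.002,0,0,0,0,0],[0.022,0.002,0,0,0,0,0]]]'

```text
time_s: 35.45
eef_pos: [0.602, 0.1565, 0.0187]
eef_rot: [-0.003, -0.039, 0.999, -0.0]
wrist_force: [-11.3, -2.6, 9.9]
opening: 0.0
grasp_force: 5.8
```

Run:
```python
from h import *
o=state(); print(w2b(np.array(o['eef_pos'])[:2]))
```

```text
t 35.45 tcp [0.602  0.1565 0.0187] yaw 4.5 q [ 0.06  0.54  1.6  -0.    1.   -1.59] F [-11.3  -2.6   9.9] op 0.0 g 5.8
[-11.05145082 137.76770912]
```

All four press home against the batten (7–13 N each). Next I go to the right of the stop's arm.

Request:
carry_out --plan '[[[-0.01,-0.001,0,0,0,0,0],[-0.01,-0.001,0.02,0,0,0,0],[-0.01,-0.001,0.05,0,0,0,0],[-0.01,-0.001,0.08,0,0,0,0],[-0.01,-0.001,0.08,0,0,0,0]]]'

```text
time_s: 35.87
eef_pos: [0.5988, 0.1562, 0.1061]
eef_rot: [0.005, -0.039, 0.999, 0.0]
wrist_force: [2.5, -0.2, 0.7]
opening: -0.002
grasp_force: 0.0
```

Request:
carry_out --plan '[[[0.03,-0.165,0,0,0,0,0],[0.03,-0.165,0,0,0,0,0],[0.03,-0.165,0,0,0,0,0],[0.03,-0.165,0,0,0,0,0],[0.03,-0.165,0,0,0,0,0]]]'

```text
time_s: 36.28
eef_pos: [0.6258, -0.0166, 0.0997]
eef_rot: [0.001, -0.037, 0.999, -0.002]
wrist_force: [-0.1, -0.1, 0.6]
opening: 0.001
grasp_force: 0.0
```

Request:
carry_out --plan '[[[0.03,-0.165,0,0,0,0,0],[0.03,-0.165,0,0,0,0,0],[0.03,-0.165,0,0,0,0,0],[0.03,-0.165,0,0,0,0,0],[0.03,-0.165,0,0,0,0,0]]]'

```text
time_s: 36.7
eef_pos: [0.6548, -0.1824, 0.0996]
eef_rot: [0.001, -0.036, 0.999, -0.002]
wrist_force: [-0.1, -0.3, 0.0]
opening: -0.001
grasp_force: 0.0
```

Run:
```python
from h import *
o=state(); print(w2b(np.array(o['eef_pos'])[:2]))
w=snap('wrist','w22.png')
v,u=np.mgrid[0:420:1,0:560:1]; P=zpoint(w,np.c_[u.ravel(),v.ravel()])
ex,ey=EX(); B=np.c_[(P[:,:2]-O)@ex,(P[:,:2]-O)@ey]*1000
z=P[:,2]*1000
m=(B[:,0]>2)&(B[:,0]<38)&(B[:,1]>-215)&(B[:,1]<-125)&(z>27)&(z<42)
print('arm n',m.sum(),np.percentile(B[m],[2,50,98],axis=0).round(1).tolist(), np.median(z[m]))
```

```text
t 36.7 tcp [ 0.6548 -0.1824  0.0996] yaw 4.2 q [-0.44  0.53  1.42 -0.    1.18 -2.09] F [-0.1 -0.3  0. ] op -0.001 g 0.0
[  16.80178374 -204.04014035]
arm n 1099 [[2.7, -173.6], [19.4, -168.1], [37.2, -161.9]] 33.976105237036066
```

View pics/w22.png

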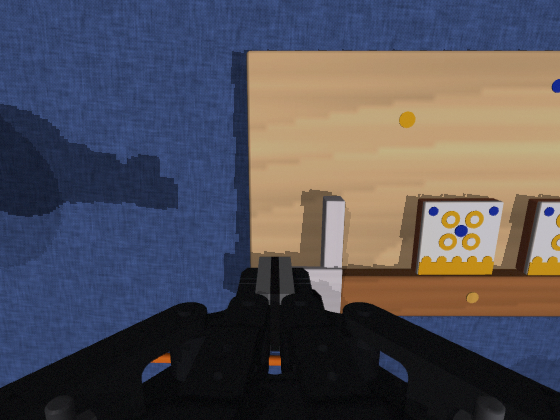

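The stop's arm is at (333,232), y −174 to −162 on the board, with the shut fingers to its right. I descend beside it and push left.

Request:
carry_out --plan '[[[-0.006,0,-0.03,0,0,0,0],[-0.006,0,-0.06,0,0,0,0],[-0.006,0,-0.075,0,0,0,0],[-0.006,0,-0.077,0,0,0,0],[-0.006,0,-0.077,0,0,0,0]]]'

```text
time_s: 37.17
eef_pos: [0.647, -0.1721, 0.021]
eef_rot: [-0.001, -0.04, 0.999, 0.001]
wrist_force: [0.3, -0.1, 0.6]
opening: 0.0
grasp_force: 0.0
```

Request:
carry_out --plan '[[[0,0.005,0,0,0,0,0],[-0.001,0.01,0,0,0,0,0],[-0.001,0.015,0,0,0,0,0],[-0.001,0.02,0,0,0,0,0],[-0.002,0.025,0,0,0,0,0]]]'

```text
time_s: 37.58
eef_pos: [0.6474, -0.1483, 0.0242]
eef_rot: [0.002, -0.04, 0.999, -0.001]
wrist_force: [2.6, -3.1, 2.8]
opening: 0.001
grasp_force: 1.9
```

Run:
```python
from h import *
o=state(); print(w2b(np.array(o['eef_pos'])[:2]))
```

```text
t 37.58 tcp [ 0.6474 -0.1483  0.0242] yaw 4.6 q [-0.4   0.6   1.49 -0.    1.04 -2.05] F [ 2.6 -3.1  2.8] op 0.001 g 1.9
[  11.88711742 -169.52852385]
```

Request:
carry_out --plan '[[[0,0.005,0,0,0,0,0],[-0.001,0.01,0,0,0,0,0],[-0.001,0.015,0,0,0,0,0],[-0.001,0.02,0,0,0,0,0],[-0.002,0.025,0,0,0,0,0]]]'

```text
time_s: 38.0
eef_pos: [0.6441, -0.1227, 0.0225]
eef_rot: [0.0, -0.04, 0.999, -0.0]
wrist_force: [4.2, -2.2, 3.5]
opening: -0.0
grasp_force: 1.8
```

Request:
carry_out --plan '[[[0,0.005,0,0,0,0,0],[-0.001,0.01,0,0,0,0,0],[-0.001,0.015,0,0,0,0,0],[-0.001,0.02,0,0,0,0,0],[-0.002,0.025,0,0,0,0,0]]]'

```text
time_s: 38.42
eef_pos: [0.6418, -0.0977, 0.0222]
eef_rot: [-0.0, -0.04, 0.999, -0.0]
wrist_force: [3.2, -3.0, 1.8]
opening: -0.002
grasp_force: 2.0
```

Request:
carry_out --plan '[[[0,0.005,0,0,0,0,0],[-0.001,0.01,0,0,0,0,0],[-0.001,0.015,0,0,0,0,0],[-0.001,0.02,0,0,0,0,0],[-0.002,0.025,0,0,0,0,0]]]'

```text
time_s: 38.83
eef_pos: [0.6398, -0.0727, 0.0222]
eef_rot: [0.0, -0.04, 0.999, -0.0]
wrist_force: [3.0, -2.0, 1.9]
opening: -0.002
grasp_force: 1.9
```

Run:
```python
from h import *
o=state(); print(w2b(np.array(o['eef_pos'])[:2])); w=snap('wrist','w23.png')
for y in (138,62,10,-40): r=tile(w,b2w(23,y)); print(r,r and w2b(r['c']))
```

```text
t 38.83 tcp [ 0.6398 -0.0727  0.0222] yaw 4.6 q [-0.3   0.57  1.54 -0.    1.02 -1.95] F [ 3.  -2.   1.9] op -0.002 g 1.9
[  9.90336534 -93.59265813]
None None
{'c': array([0.646 , 0.0476]), 'size': (48.2, 12.1), 'fr': np.float64(0.81), 'col': 'y', 'yaw': np.float64(2.6)} [24.86719959 25.9484563 ]
{'c': array([0.6475, 0.0218]), 'size': (49.6, 64.1), 'fr': np.float64(0.54), 'col': 'y', 'yaw': np.float64(4.6)} [24.47362582  0.1078855 ]
{'c': array([ 0.6379, -0.0158]), 'size': (83.5, 41.6), 'fr': np.float64(0.1), 'col': 'b', 'yaw': np.float64(77.9)} [ 12.14565063 -36.68805215]
```

Request:
carry_out --plan '[[[0,0.005,0,0,0,0,0],[-0.001,0.01,0,0,0,0,0],[-0.001,0.015,0,0,0,0,0],[-0.001,0.02,0,0,0,0,0],[-0.002,0.025,0,0,0,0,0]]]'

```text
time_s: 39.3
eef_pos: [0.6378, -0.0477, 0.0222]
eef_rot: [-0.0, -0.04, 0.999, -0.0]
wrist_force: [2.7, -3.5, 1.7]
opening: 0.0
grasp_force: 2.0
```

Request:
carry_out --plan '[[[0,0.003,0,0,0,0,0],[0,0.006,0,0,0,0,0],[-0.001,0.008,0,0,0,0,0],[-0.001,0.01,0,0,0,0,0],[-0.001,0.01,0,0,0,0,0]]]'

```text
time_s: 39.72
eef_pos: [0.6374, -0.0404, 0.0223]
eef_rot: [0.001, -0.04, 0.999, -0.002]
wrist_force: [3.0, -12.5, -1.6]
opening: 0.001
grasp_force: 5.4
```

Request:
carry_out --plan '[[[0,0.001,0,0,0,0,0],[0,0.002,0,0,0,0,0],[0,0.002,0,0,0,0,0],[0,0.002,0,0,0,0,0],[0,0.002,0,0,0,0,0]]]'

```text
time_s: 40.13
eef_pos: [0.6374, -0.0402, 0.0224]
eef_rot: [0.001, -0.04, 0.999, -0.003]
wrist_force: [2.2, -16.7, -0.5]
opening: 0.001
grasp_force: 7.8
```

Run:
```python
from h import *
o=state(); print(w2b(np.array(o['eef_pos'])[:2]))
```

```text
t 40.13 tcp [ 0.6374 -0.0402  0.0224] yaw 4.6 q [-0.25  0.56  1.56 -0.01  1.02 -1.89] F [  2.2 -16.7  -0.5] op 0.001 g 7.8
[  9.87317566 -60.97846195]
```

It stops at 17 N, a few mm earlier than expected. I back off and look.

Request:
carry_out --plan '[[[0,-0.012,0,0,0,0,0],[0,-0.012,0.02,0,0,0,0],[-0.02,0.02,0.06,0,0,0,0.3],[-0.05,0.06,0.1,0,0,0,0.8],[-0.07,0.1,0.12,0,0,0,1]]]'

```text
time_s: 40.55
eef_pos: [0.5837, 0.0332, 0.1216]
eef_rot: [-0.001, -0.039, 0.999, 0.001]
wrist_force: [0.9, 0.1, 0.1]
opening: 0.42
grasp_force: 0.0
```

Run:
```python
from h import *
o=state(); w=snap('wrist','w24.png')
c=cv2.cvtColor(w['pixels'],cv2.COLOR_RGB2BGR)
uv=[]
K=w['camera_matrix'];Ti=np.linalg.inv(w['cam_to_world'])
for b in ((25,190),(25,-90)):
    p=Ti@np.r_[b2w(*b),.027,1]; uv.append((K[0,2]+K[0,0]*p[0]/-p[2], K[1,2]-K[1,1]*p[1]/-p[2]))
print(uv); a=np.array(uv); x0,x1=np.clip([a[:,0].min(),a[:,0].max()],0,560).astype(int); y0=max(0,int(a[:,1].min()-60)); y1=int(a[:,1].max()+60)
cr=c[y0:y1,x0:x1]; s=min(790/cr.shape[1],590/cr.shape[0]); cv2.imwrite('pics/w24c.png',cv2.resize(cr,None,fx=s,fy=s,interpolation=cv2.INTER_CUBIC)); print(x0,y0,s)
```

```text
t 40.55 tcp [0.5837 0.0332 0.1216] yaw 4.5 q [-0.15  0.32  1.67  0.    1.15 -1.8 ] F [0.9 0.1 0.1] op 0.42 g 0.0
[(np.float64(504.46872538627576), np.float64(301.25533622871416)), (np.float64(133.84487072129332), np.float64(299.6896430827188))]
133 239 2.129380053908356
```

View pics/w24c.png

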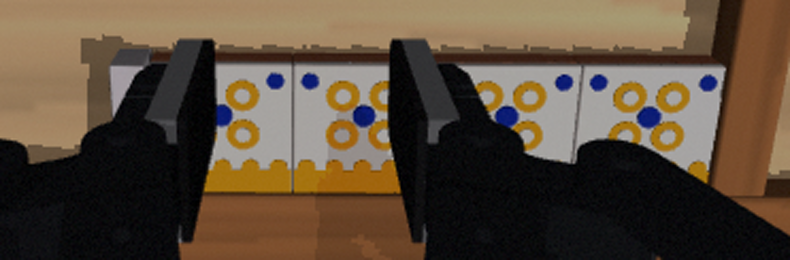

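The row shows four tiles with tight seams (293, 580) and bands to the batten; the left-hand end needs measuring. I step back for a clear view.

Request:
carry_out --plan '[[[-0.08,0.03,0.03,0,0,0,1],[-0.08,0.03,0.03,0,0,0,1],[-0.08,0.03,0.03,0,0,0,1],[-0.08,0.03,0.03,0,0,0,1],[-0.08,0.03,0.03,0,0,0,1]]]'

```text
time_s: 41.02
eef_pos: [0.5048, 0.0633, 0.1508]
eef_rot: [0.0, -0.04, 0.999, 0.0]
wrist_force: [-0.5, 0.4, 0.6]
opening: 0.998
grasp_force: 0.0
```

```bash
cat >> h.py <<'E'
def proj(c,p):
    K=c['camera_matrix']; q=np.linalg.inv(c['cam_to_world'])@np.r_[p,1]
    return np.array([K[0,2]+K[0,0]*q[0]/-q[2], K[1,2]-K[1,1]*q[1]/-q[2]])
def rectify(c,z,xs,ys):
    g=np.array([[proj(c,np.r_[b2w(x,y),z]) for y in ys] for x in xs],np.float32)
    return cv2.remap(c['pixels'],g[...,0],g[...,1],cv2.INTER_LINEAR)
E
python3 - <<'E'
from h import *
o=state(); w=snap('wrist','w25.png')
ys=np.arange(180,-70,-1.0)
for x in (8,15,40):
    r=rectify(w,.027,[x-1,x,x+1],ys).astype(int).mean(0)
    print(x,[(int(y),int(v)) for y,v in zip(ys,r.sum(1)) if any(abs(y-e)<9 for e in (165,115,65,15,-38)) ])
E
```

```text
t 41.02 tcp [0.5048 0.0633 0.1508] yaw 4.6 q [-0.11  0.12  1.85  0.    1.17 -1.76] F [-0.5  0.4  0.6] op 0.998 g 0.0
8 [(173, 23), (172, 21), (171, 19), (170, 23), (169, 19), (168, 17), (167, 21), (166, 16), (165, 13), (164, 9), (163, 12), (162, 10), (161, 9), (160, 12), (159, 46), (158, 116), (157, 163), (123, 392), (122, 338), (121, 237), (120, 179), (119, 171), (118, 185), (117, 244), (116, 338), (115, 394), (114, 358), (113, 266), (112, 369), (111, 397), (110, 374), (109, 259), (108, 184), (107, 166), (73, 397), (72, 372), (71, 271), (70, 198), (69, 173), (68, 193), (67, 231), (66, 345), (65, 396), (64, 370), (63, 321), (62, 367), (61, 396), (60, 377), (59, 268), (58, 212), (57, 171), (23, 452), (22, 445), (21, 347), (20, 248), (19, 202), (18, 205), (17, 243), (16, 340), (15, 450), (14, 444), (13, 398), (12, 429), (11, 452), (10, 445), (9, 353), (8, 260), (7, 203), (-30, 273), (-31, 212), (-32, 188), (-33, 215), (-34, 293), (-35, 436), (-36, 399), (-37, 340), (-38, 253), (-39, 263), (-40, 369), (-41, 443), (-42, 443), (-43, 440), (-44, 439), (-45, 441), (-46, 443)]
15 [(173, 26),
[... 1185 characters left out ...]
), (120, 252), (119, 252), (118, 251), (117, 251), (116, 253), (115, 253), (114, 131), (113, 42), (112, 16), (111, 24), (110, 27), (109, 21), (108, 26), (107, 24), (73, 28), (72, 29), (71, 21), (70, 19), (69, 24), (68, 25), (67, 22), (66, 21), (65, 19), (64, 15), (63, 28), (62, 22), (61, 23), (60, 17), (59, 19), (58, 21), (57, 22), (23, 30), (22, 26), (21, 29), (20, 25), (19, 29), (18, 27), (17, 20), (16, 31), (15, 30), (14, 29), (13, 26), (12, 26), (11, 20), (10, 16), (9, 22), (8, 31), (7, 30), (-30, 285), (-31, 271), (-32, 272), (-33, 273), (-34, 273), (-35, 273), (-36, 312), (-37, 274), (-38, 249), (-39, 239), (-40, 431), (-41, 397), (-42, 235), (-43, 93), (-44, 37), (-45, 26), (-46, 20)]
```

Request:
carry_out --plan '[[[0.045,0.117,0,0,0,0,1],[0.045,0.117,0,0,0,0,1],[0.045,0.117,0,0,0,0,1],[0.045,0.117,0,0,0,0,1],[0.045,0.117,0,0,0,0,1]]]'

```text
time_s: 41.48
eef_pos: [0.5507, 0.1812, 0.1495]
eef_rot: [-0.001, -0.041, 0.999, 0.0]
wrist_force: [-0.6, -1.3, -0.3]
opening: 0.994
grasp_force: 0.0
```

Run:
```python
from h import *
o=state(); w=snap('wrist','w26.png'); print('cam board y',w2b(w['cam_to_world'][:2,3]))
ys=np.arange(176,150,-.5)
for x in (-8,8,15,30):
    r=rectify(w,.027,[x-1,x,x+1],ys).astype(int).mean(0)
    print(x,[(float(y),int(v),int(a[0]-a[2])) for y,v,a in zip(ys,r.sum(1),r)])
xs=np.arange(-4,56,1.)
for y in (155,125,100,70):
    r=rectify(w,.027,xs,[y]).astype(int)[:,0]
    print(y,[(int(x),int(a.sum())) for x,a in zip(xs,r) if x<4 or x>44])
```

```text
t 41.48 tcp [0.5507 0.1812 0.1495] yaw 4.7 q [ 0.11  0.28  1.67  0.    1.2  -1.54] F [-0.6 -1.3 -0.3] op 0.994 g 0.0
cam board y [-126.33977464  165.12052015]
-8 [(176.0, 224, 72), (175.5, 225, 73), (175.0, 230, 73), (174.5, 236, 74), (174.0, 245, 75), (173.5, 246, 77), (173.0, 247, 79), (172.5, 251, 79), (172.0, 250, 79), (171.5, 249, 79), (171.0, 249, 79), (170.5, 249, 79), (170.0, 249, 79), (169.5, 251, 79), (169.0, 253, 80), (168.5, 252, 79), (168.0, 251, 80), (167.5, 249, 80), (167.0, 250, 80), (166.5, 251, 80), (166.0, 249, 79), (165.5, 248, 79), (165.0, 248, 78), (164.5, 244, 77), (164.0, 234, 74), (163.5, 193, 61), (163.0, 178, 48), (162.5, 190, 36), (162.0, 220, 38), (161.5, 246, 42), (161.0, 247, 41), (160.5, 248, 41), (160.0, 249, 40), (159.5, 248, 41), (159.0, 247, 41), (158.5, 248, 41), (158.0, 248, 41), (157.5, 248, 40), (157.0, 247, 41), (156.5, 247, 40), (156.0, 246, 40), (155.5, 246, 40), (155.0, 248, 41), (154.5, 247, 41), (154.0, 264, 43), (153.5, 311, 51), (153.0, 327, 54), (152.5, 329, 53), (152.0, 328, 54), (151.5, 327, 53), (151.0, 328, 54), (150.5, 328, 54)]
8
[... 2900 characters left out ...]
 307), (49, 263), (50, 164), (51, 153), (52, 212), (53, 236), (54, 249), (55, 257)]
125 [(-4, 103), (-3, 113), (-2, 136), (-1, 230), (0, 439), (1, 505), (2, 503), (3, 500), (45, 298), (46, 308), (47, 302), (48, 308), (49, 292), (50, 152), (51, 169), (52, 228), (53, 258), (54, 258), (55, 263)]
100 [(-4, 105), (-3, 110), (-2, 151), (-1, 230), (0, 416), (1, 499), (2, 502), (3, 501), (45, 301), (46, 303), (47, 307), (48, 306), (49, 297), (50, 143), (51, 170), (52, 229), (53, 258), (54, 263), (55, 264)]
70 [(-4, 22), (-3, 18), (-2, 10), (-1, 14), (0, 9), (1, 19), (2, 17), (3, 9), (45, 36), (46, 56), (47, 109), (48, 196), (49, 254), (50, 187), (51, 168), (52, 234), (53, 254), (54, 261), (55, 261)]
```

The left end is tight: batten edge at 163.5, tile starting at 162.5, and the tile backs at the batten. Check the right half and the stop.

Request:
carry_out --plan '[[[0.01,-0.19,0,0,0,0,1],[0.01,-0.19,0,0,0,0,1],[0.01,-0.19,0,0,0,0,1],[0.01,-0.19,0,0,0,0,1],[0.01,-0.19,0,0,0,0,1]]]'

```text
time_s: 41.95
eef_pos: [0.5594, -0.0158, 0.1505]
eef_rot: [-0.0, -0.038, 0.999, -0.001]
wrist_force: [1.3, 0.4, 0.3]
opening: 1.001
grasp_force: 0.0
```

Run:
```python
from h import *
o=state(); w=snap('wrist','w27.png'); print('cam board',w2b(w['cam_to_world'][:2,3]))
xs=np.arange(40,56,1.)
for y in (70,55,40,20,5,-10,-25,-32):
    r=rectify(w,.027,xs,[y]).astype(int)[:,0]; print(y,r.sum(1).tolist())
ys=np.arange(-30,-50,-.5)
for z in (.027,.033):
    for x in (3,15,35): print(z,x,rectify(w,z,[x],ys).astype(int)[0].sum(1).tolist())
im=rectify(w,.027,np.arange(-40,70,.4),np.arange(80,-90,-.4))
cv2.imwrite('pics/r27.png',cv2.cvtColor(cv2.resize(im,None,fx=1.8,fy=1.8),cv2.COLOR_RGB2BGR))
```

```text
t 41.95 tcp [ 0.5594 -0.0158  0.1505] yaw 4.4 q [-0.24  0.23  1.72 -0.    1.19 -1.89] F [1.3 0.4 0.3] op 1.001 g 0.0
cam board [-132.24791627  -31.32790346]
70 [19, 22, 20, 21, 14, 14, 7, 11, 50, 73, 80, 157, 206, 204, 194, 200]
55 [301, 280, 271, 275, 276, 268, 268, 267, 266, 229, 130, 168, 201, 198, 199, 198]
40 [266, 269, 270, 270, 273, 268, 269, 269, 261, 229, 143, 170, 202, 199, 199, 199]
20 [271, 270, 272, 271, 268, 268, 269, 267, 262, 223, 133, 132, 176, 194, 200, 199]
5 [284, 260, 271, 270, 269, 257, 249, 252, 244, 185, 115, 134, 175, 190, 197, 199]
-10 [248, 247, 252, 251, 245, 245, 249, 247, 242, 194, 123, 129, 171, 188, 196, 197]
-25 [256, 242, 246, 247, 248, 246, 245, 248, 248, 207, 136, 129, 174, 193, 195, 196]
-32 [265, 269, 259, 249, 246, 252, 254, 250, 246, 209, 130, 127, 174, 190, 195, 197]
0.027 3 [290, 245, 215, 209, 221, 282, 326, 361, 407, 433, 404, 395, 402, 322, 270, 353, 408, 435, 438, 437, 435, 433, 433, 433, 434, 434, 435, 434, 436, 438, 437, 437, 436, 437, 437, 434, 433, 435, 357, 241]
0.027 15 [444, 443, 444, 444, 443, 445, 445, 444, 445, 445, 444, 433, 41
[... 276 characters left out ...]
, 441, 440, 440, 442, 441, 440, 439, 440, 437, 436, 432, 411, 381, 284]
0.033 3 [144, 141, 137, 141, 141, 134, 134, 140, 251, 331, 374, 392, 393, 305, 295, 378, 418, 444, 438, 435, 434, 431, 430, 432, 433, 434, 434, 433, 436, 436, 437, 438, 439, 438, 436, 432, 429, 379, 263, 217]
0.033 15 [442, 444, 444, 444, 444, 447, 446, 445, 445, 445, 445, 428, 401, 311, 293, 385, 423, 441, 439, 438, 435, 433, 433, 434, 435, 437, 436, 434, 438, 440, 439, 439, 437, 438, 438, 436, 425, 400, 281, 213]
0.033 35 [280, 271, 266, 268, 268, 272, 270, 266, 268, 275, 291, 335, 393, 302, 275, 389, 435, 444, 439, 436, 433, 432, 436, 435, 435, 436, 439, 442, 442, 444, 441, 441, 438, 438, 440, 439, 422, 369, 293, 200]
```

View pics/r27.png

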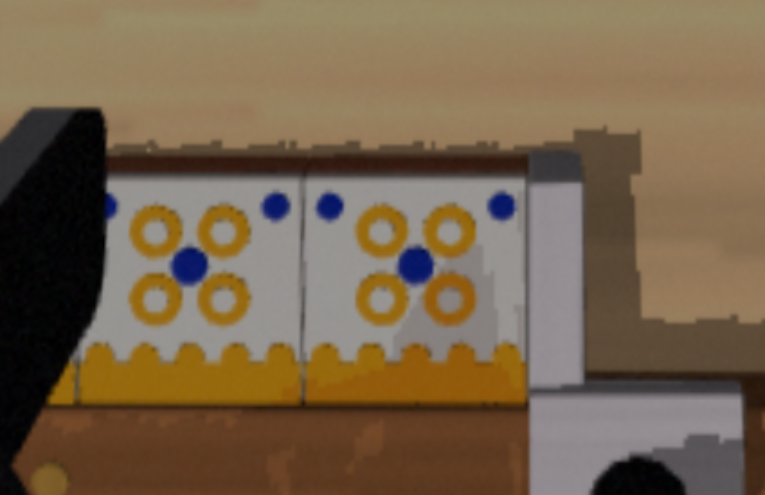

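The view shows the right two tiles seamed tight (302), backs flush to the batten, and the stop's arm snug against the last tile (527). The arm is clear, so I hand in.

```bash
python3 -c "
from h import *
w=camera('top'); print(zpoint(w,[(136,206)]).round(3)); print(hand_in())"
```

```text
[[0.586 0.372 0.018]]
the job is handed in; nothing more can be done
None
```

I handed the job in at about 42 s: the blank lies flat in the tray, and the four yellow tiles stand in a tight row in the corner, bands to the back batten, with the end stop snug against the last one. I never handled the blue tiles or the other things, but took no final check of them. While gripping the starting tile the wrist force briefly read 38.6 N, probably an open finger landing on the left batten, which is close to the 40 N limit.

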